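# Fill the open vial with spacers through the funnel

## Robot

A 6-joint arm with a two-finger parallel gripper is mounted at the origin on the work surface. World frame = base frame: x ahead of the robot, y to its left, z up, the work surface at z = 0. Lengths are in m, angles in rad, forces in N, time in s.
With the tool pointing down it reaches from about 0.225 to 0.875 m from the base axis. Payload 3.4 kg.
Tool frame: the origin (TCP) lies at the very end of the fingers, on their centre line; the grasp point (between the pads) lies 19 mm behind it (manip.tcp_to_grasp is the distance from the TCP to the grasp point, in m); z points along the fingers, y is the line along which they close (so a half turn about z gives the same grasp; the last joint's range is limited). The gripper opens to 85 mm and grips with 20 to 120 N. Pads are 22 mm wide; open, the fingers measure 114 mm over their backs; the gripper's body (76 mm by 85 mm) begins 54 mm behind the grasp point. The pads swing forward as they close: fully open they stand 13 mm farther back than shut.
Start: joints at [-1.371, 0.276, 1.505, -0, 1.361, -0.121], TCP at [0.181, -0.546, 0.192] pointing down, gripper open.
Joint ranges: [-2.89, 2.89], [-0.75, 2.08], [0.22, 2.7], [-1.18, 4.32], [0.11, 2.71], [-2.7, 2.7]. Speed limits (rad/s): [2.57, 2.57, 3.14, 3.14, 3.14, 3.14].

## Interface

Orientations are given as a unit quaternion [w, x, y, z].
In Python, from rig import status, get_image, job, manip gives the robot as it stands.
- The arm moves only by the tool apply_moves, never from a script. Its arguments are lists of equal length, an entry for each row: "xyz": the shift along the tool's x, y, z each as a share of 0.3 m, from -1 to 1, a list of three; "rot": the turn, a rotation vector about the tool's x, y, z each as a share of 60 degrees, from -1 to 1, a list of three; "hand": the opening, from -1 (shut) to 1 (fully open). A call has 1 to 8 rows; each row shifts and turns the commanded pose from where the row before left it, along the tool's axes as they then stand; what a row does not reach is not made up. A row lasts 1/8 s, in which the tool goes at most 62.5 mm and 10.7 degrees, less where a joint would pass 70% of its speed; a pose out of reach is approached as far as the arm can. A call with a number of a shift or a turn outside -1 to 1 is refused whole. A call with a gripper value outside its range is refused whole. The fingers move at their own pace and stop on an object; "force" is the grip in N (left out, the last holds). Time passes only in rows, so rows that do not move let the fingers close. It gives the time, the measured TCP pose, the force, the opening and the grip force at its end, in the units of the state.
- status.get_state(): the state, without advancing time (a new reading comes with each control period).
- get_image(name): name is "scene" or "top" or "wrist"; returns a dict with "pixels" (400x640x3 uint8, red, green, blue), "fovy" (degrees; the focal length in pixels is half the picture's height over the tangent of half this angle, whatever the lens; pixels are square), "cx", "cy" (the principal point, pixels), "origin" and "orientation" of the camera in the world; the wrist camera has in their place "tool_from_camera" (4x4, takes a point from camera to tool coordinates, whose origin is the TCP and whose axes are the flange's). Camera axes: x right, y down, z forward; pixel columns grow to the right and rows downward; lengths in m; the calibration is good to about 2 mm. A picture is of the moment at which its call begins: read the wrist's pose just before it. There is no depth.
- job.sign_off(): hands the job in; it is judged then, once.
The state is a dict: "clock": time; "qpos": joint angles; "qd": joint speeds; "effort": joint torques, N m; "position": TCP position; "ee_rot": TCP orientation; "contact_force": force on the tool from outside, world axes, zero at the start; "moment": the same for the moment, N m; "width": finger opening in m; "gripper_force": force on a finger pad.
Only numpy, scipy, OpenCV 4.12 (cv2) and the standard library are available. Lean on these libraries where they do the work, as an engineer would, in place of code of your own. Each camera call takes 0.05 s, during which the arm holds its last target. There are 200 camera calls.

## Task

Take the dust cover off the funnel and lay it flat, knob up, on a free spot of the bench, and turn the turntable's knob until its pointer is at the long tick, which brings the open vial under the funnel. Then push the pan's lever over toward the funnel so that all five brass spacers pour through the funnel into the vial, and let the pan return to level. Leave the other things on the bench where they are.

Things in the scene. Friction and masses are not known exactly. Their poses are not given: they have to be found in the camera images.
- station: vial filling station, fixed; origin on the bench under the funnel axis. In its frame: turntable spindle at y = -85 mm; pan hinge at y = 74, z = 155 mm, along x, between uprights at x = +-46 mm. Base 10 mm thick, x +-65 mm, y -130..170 mm, and round (radius 75 mm) about the spindle; the turntable reaches 110 mm from the spindle, its vials 99 mm high.
- funnel_mouth (a point): centre of the funnel's mouth, level with its rim: 112 mm wide, 165 mm above the bench; cone narrowing to a spout 32 mm wide inside that ends 104 mm above the bench
- dial_mark (a point): the long white tick of the fixed black dial plate (radius 27 mm, top 150 mm above the bench) under the turntable's knob; it lies on the side of the funnel; shorter ticks all round
- turntable (a joint): angle of the turntable, its vials and its knob, rad, counter-clockwise from above positive; 0 = the open vial is under the funnel's spout and the knob's white pointer line is over the long tick; stops at -0.35 and 2.7. Stiff: stays where it is left.
- dial_grip (a point): on the spindle's axis, 190 mm above the bench: height to grip the black bar knob (bar 44 mm long, 14 mm wide, z 168..202 mm). The point's y axis lies along the bar and points to the open vial, as the white line on top does. Turns with the turntable.
- vial_in (a point): centre of the inner floor of the open vial (clear, inside width 40 mm, 71 mm deep, rim 99 mm above the bench, 85 mm from the spindle). The two other vials of the turntable, 120 degrees away, are full and have white caps.
- pan (a joint): angle of the tipping steel pan, rad: 0 = level (rest, a spring returns it), 1.10 = fully tipped toward the funnel. Tipping swings the pouring end over the funnel.
- pan_floor (a point): middle of the pan's floor (inside 58 mm wide along x, 105 mm long along y, walls 24 mm, open at the end towards the funnel); floor 195 mm above the bench when level; it is clear of the cover then, 4 mm beside it
- lever_tip (a point): centre of the black ball (20 mm) on the pan's lever, a rod 90 mm long from the hinge axis at station x = -60 mm. At rest it leans 30 degrees away from the funnel (ball at station y = 119 mm, 233 mm above the bench); pushing the ball about 90 mm towards the funnel (station -y), level, with about 3 N tips the pan fully
- cover: the funnel's dust cover: aluminium disc 116 mm across, 4 mm thick, with a black knob 18 mm wide that stands 34 mm above the disc. Origin: centre of the disc's underside; z up. At the start it lies on the funnel's rim.
- flux_bottle: bystander: amber bottle, 48 mm wide, 170 mm high, standing; origin at its foot
- solder_spool: bystander: metal spool, 60 mm wide, 46 mm high; origin at its foot
- tip_cleaner: bystander: dark round pot with brass wool, 70 mm wide, 45 mm high; origin at its foot
- screwdriver: bystander: screwdriver, 160 mm long along its x axis, lying; origin at its middle
- circuit_board: bystander: green board, 100 (x) by 70 (y) by 14 mm; origin under its middle
- carton: bystander: small carton, 70 (x) by 50 (y) by 60 mm; origin under its middle
- paste_jar: bystander: white jar, 52 mm wide, 55 mm high; origin at its foot
- spacer0: one of five brass spacers in the pan, a cylinder 11 mm wide and 10 mm high; origin: centre of its underside
- spacer1: one of five brass spacers in the pan, a cylinder 11 mm wide and 10 mm high; origin: centre of its underside
- spacer2: one of five brass spacers in the pan, a cylinder 11 mm wide and 10 mm high; origin: centre of its underside
- spacer3: one of five brass spacers in the pan, a cylinder 11 mm wide and 10 mm high; origin: centre of its underside
- spacer4: one of five brass spacers in the pan, a cylinder 11 mm wide and 10 mm high; origin: centre of its underside
Things that resemble listed ones, but are neither listed nor needed, are in the scene too. Of the things that look like the cover, the smallest one is meant.

How it is judged:
By the outcome, as a careful person would: the job done as asked, in the order asked, and still so for the second after the job is handed in, with the robot touching nothing.
It also fails if it takes over 72 s, if anything falls off the work surface, if the arm or the gripper's body presses on something with over 40 N, if the wrist force passes 120 N, or if a joint passes its speed limit or range.

## Working session

There is one attempt and no reset: what is moved stays moved. The work goes in short steps, Python scripts to look and compute and a tool call to move; the robot and the scene stay as the last step left them, time stands still between calls to the robot, and variables do not carry over. Pictures are saved under pics/ and viewed, at most 10 in all, crops included, and the job is handed in when it is done.

Besides the shell and the picture viewer there is one more tool, called after ">>>" as name(argument=value, ...), one argument or row to a line, values as JSON. apply_moves: Moves the arm, as the interface text tells. Its arguments: {"type":"object","properties":{"xyz":{"type":"array","items":{"type":"array","items":{"type":"number","minimum":-1,"maximum":1}}},"rot":{"type":"array","items":{"type":"array","items":{"type":"number","minimum":-1,"maximum":1}}},"hand":{"type":"array","items":{"type":"number"}},"force":{"type":"number"}},"required":["xyz","rot","hand"]}

```bash
ls; mkdir -p pics; cat > h.py <<'E'
import numpy as np, cv2
from rig import status, get_image, job, manip
from scipy.spatial.transform import Rotation as R
def q2m(q): return R.from_quat([q[1],q[2],q[3],q[0]]).as_matrix()
def snap(name,fn=None):
    s=status.get_state(); im=get_image(name)
    if fn: cv2.imwrite('pics/'+fn,im['pixels'][:,:,::-1])
    f=200/np.tan(np.radians(im['fovy'])/2)
    if name=='wrist':
        T=np.array(im['tool_from_camera']); M=q2m(s['ee_rot'])
        o=M@T[:3,3]+np.array(s['position']); Rm=M@T[:3,:3]
    else: o=np.array(im['origin']); Rm=np.array(im['orientation']); Rm=q2m(Rm) if Rm.size==4 else Rm
    return dict(px=im['pixels'],f=f,c=(im['cx'],im['cy']),o=o,R=Rm)
def ray(v,u,w):
    d=v['R']@np.array([(u-v['c'][0])/v['f'],(w-v['c'][1])/v['f'],1]); return d/np.linalg.norm(d)
def plane(v,u,w,z):
    d=ray(v,u,w); return v['o']+d*(z-v['o'][2])/d[2]
def proj(v,p):
    q=v['R'].T@(np.array(p)-v['o']); return q[:2]/q[2]*v['f']+v['c']
E
python3 - <<'E'
from h import *
for n in ('scene','top'):
    v=snap(n,n+'.png'); print(n,v['f'],v['c'],v['o'],v['R'].round(3))
s=status.get_state(); print(s); print(manip.tcp_to_grasp)
E
```

```text
pics
scene 478.4269209211896 (327.24976739003955, 190.21127872713356) [1.57562876 0.46450665 0.91018958] [[-0.419  0.501 -0.757]
 [ 0.908  0.215 -0.36 ]
 [-0.018 -0.838 -0.545]]
top 520.6533951864253 (325.4081306478364, 198.38277457224189) [ 0.39404236 -0.02169885  1.63083596] [[-0.012 -0.997  0.075]
 [-1.     0.011 -0.005]
 [ 0.004 -0.075 -0.997]]
{'clock': 0.1, 'qpos': array([-1.37101508e+00,  2.76502346e-01,  1.50597794e+00,  1.09045576e-05,
        1.36071478e+00, -1.20988404e-01]), 'qd': array([-0.00069043, -0.0018679 , -0.00195061, -0.00018052, -0.00144526,
        0.00084649]), 'effort': array([ 1.47954299e-03, -4.17699659e+01, -2.46405172e+01, -1.35975506e-04,
        5.83347413e-03, -2.94148769e-06]), 'position': array([ 0.18119602, -0.54515009,  0.19125443]), 'ee_rot': array([-8.00798574e-04,  9.87165766e-01,  1.59696929e-01, -2.62292998e-05]), 'contact_force': array([ 0.3726993 ,  0.65405241, -0.65310692]), 'moment': array([ 0.05986887,  0.0283169 , -0.00915688]), 'gripper_force': 0.0, 'width': 0.08526832841471418}
0.0187
```

View pics/scene.png

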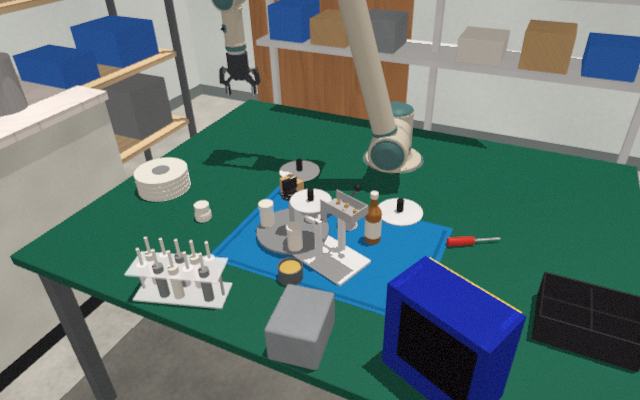

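View pics/top.png

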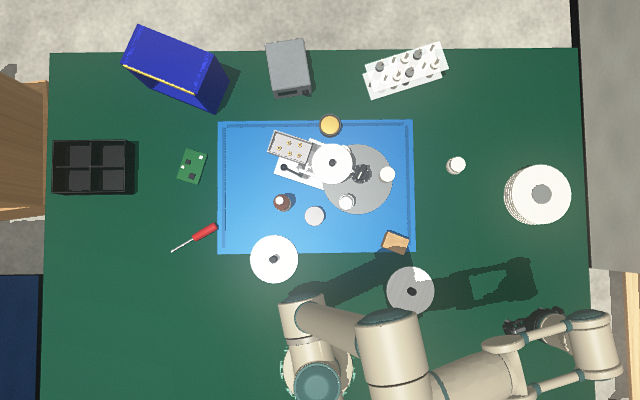

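```bash
python3 - <<'E'
from h import *
im=cv2.imread('pics/top.png')[115:225,255:415]
cv2.imwrite('pics/topc.png',cv2.resize(im,None,fx=5,fy=5,interpolation=cv2.INTER_CUBIC))
v=snap('top')
def P(u,w,z): return plane(v,u,w,z).round(4)
print('knob top',P(332.5,162.5,.203),'dial',P(362,173,.202),'capA',P(387,174,.1),'capB',P(347,202,.1))
for n,u,w,z in [('decoy1',274,260,.004),('decoy2',410,290,.03),('flux',283,202,.17),('jar',315,216,.055),('carton',396,241,.06),('tipcl',330,125,.045),('mattl',219,121,0),('matbr',413,253,0),('pan',291,148,.2),('spool',456,165,.046)]: print(n,P(u,w,z))
g=cv2.cvtColor(v['px'],cv2.COLOR_RGB2GRAY)
c=cv2.HoughCircles(cv2.medianBlur(g,3),cv2.HOUGH_GRADIENT,1,15,param1=100,param2=18,minRadius=15,maxRadius=45)
for u,w,r in c[0]:
    if 200<u<440 and 110<w<320: print(u,w,r,P(u,w,.169))
E
```

```text
knob top [ 0.6    -0.0499  0.203 ] dial [ 0.57  -0.131  0.202] capA [ 0.5788 -0.2128  0.1   ] capB [ 0.4971 -0.0931  0.1   ]
decoy1 [0.3256 0.1317 0.004 ]
decoy2 [ 0.231  -0.2843  0.03  ]
flux [0.4944 0.0901 0.17  ]
jar [0.4587 0.0023 0.055 ]
carton [ 0.3805 -0.2407  0.06  ]
tipcl [ 0.7396 -0.0467  0.045 ]
mattl [0.766  0.3047 0.    ]
matbr [ 0.3421 -0.3013  0.    ]
pan [0.6423 0.0647 0.2   ]
spool [ 0.6108 -0.4321  0.046 ]
273.5 258.5 24.3 [0.3368 0.1175 0.169 ]
356.5 178.5 34.4 [ 0.5586 -0.1177  0.169 ]
331.5 163.5 20.8 [ 0.6021 -0.0477  0.169 ]
410.5 290.5 23.9 [ 0.2438 -0.2629  0.169 ]
372.5 161.5 43.3 [ 0.6065 -0.1638  0.169 ]
308.5 159.5 39.9 [0.6142 0.0173 0.169 ]
293.5 145.5 25.2 [0.6547 0.0595 0.169 ]
363.5 149.5 31.0 [ 0.6411 -0.1389  0.169 ]
312.5 317.5 18.3 [0.1731 0.0103 0.169 ]
```

View pics/topc.png

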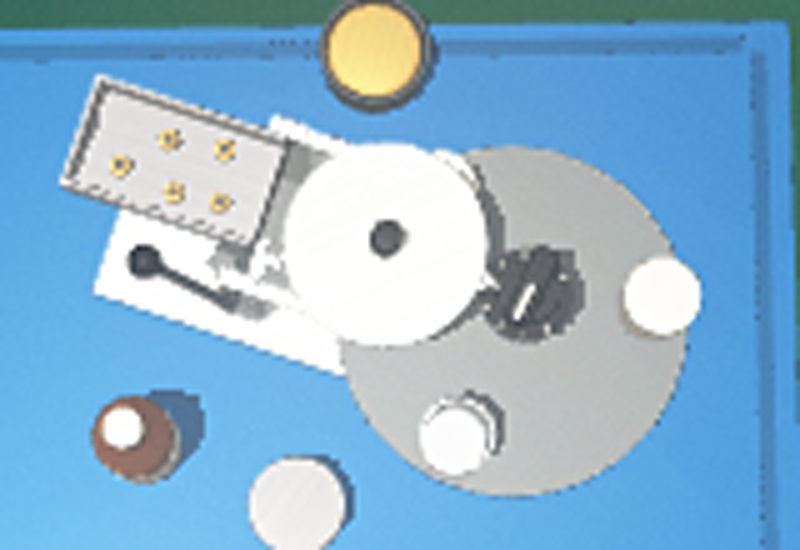

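```bash
cat >> h.py <<'E'
def plan(p,psi_deg,step=.045,ang=8):
    "rows to go from the state to TCP p, yaw psi (tool down): constant shift rows in the present frame, then turn rows"
    s=status.get_state(); M=q2m(s['ee_rot']); d=M.T@(np.array(p)-s['position'])
    n=max(1,int(np.ceil(np.linalg.norm(d)/step))); print('pos',np.round(s['position'],4),'yaw',np.degrees(np.arctan2(M[1,0],M[0,0])).round(2),'z',M[:,2].round(3))
    print('shift rows',n,'each',(d/n/.3).round(4))
    a=np.radians(psi_deg); T=np.array([[np.cos(a),np.sin(a),0],[np.sin(a),-np.cos(a),0],[0,0,-1.]])
    r=np.degrees(R.from_matrix(M.T@T).as_rotvec()); m=max(1,int(np.ceil(np.linalg.norm(r)/ang)))
    print('turn rows',m,'each',(r/m/60).round(4))
E
python3 - <<'E'
from h import *
v=snap('top')
P=lambda u,w,z: plane(v,255+u/5,115+w/5,z)[:2]
f=P(387,239,.203); f2=P(387,244,.169); ball=P(145,262,.233); S=P(523,317-0,.03); S2=plane(v,356.5,178.5,.03)[:2]; dk=P(538,296,.202)
B=P(455,438,.099);A=P(662,295,.105)
print('f',f,f2,'ball',ball,'S',S,S2,'dialknob',dk,'B',B,'A',A)
print('yaw from ball', np.degrees(np.arctan2(*(ball-f)[::-1])-np.arctan2(119,-60)), 'from dk',np.degrees(np.arctan2(*(dk-f)[::-1]))+90, 'dist',np.linalg.norm(ball-f),np.linalg.norm(dk-f))
print(np.array(get_image('wrist')['tool_from_camera']).round(3))
plan([.58,-.06,.40],69)
E
```

```text
f [ 0.59918781 -0.04957022] [ 0.60122074 -0.05019786] ball [0.58378514 0.08201943] S [ 0.574486  -0.1364641] [ 0.57428187 -0.12686868] dialknob [ 0.56667287 -0.13261549] B [ 0.49539045 -0.09021362] A [ 0.57817291 -0.21335134]
yaw from ball -20.08118138340028 from dk -21.381973727983578 dist 0.13248803034421291 0.0891837360631386
[[-0.001 -0.947 -0.322  0.084]
 [ 1.    -0.001  0.    -0.   ]
 [-0.001 -0.322  0.947 -0.182]
 [ 0.     0.     0.     1.   ]]
pos [ 0.1813 -0.5454  0.1916] yaw 18.38 z [-0.     0.001 -1.   ]
shift rows 15 each [ 0.1181 -0.0745 -0.0462]
turn rows 7 each [-1.000e-04 -1.000e-04 -1.205e-01]
```

>>> apply_moves(
  xyz=[
    [0.118, -0.0745, -0.046],
    [0.118, -0.0745, -0.046],
    [0.118, -0.0745, -0.046],
    [0.118, -0.0745, -0.046],
    [0.118, -0.0745, -0.046],
    [0.118, -0.0745, -0.046],
    [0.118, -0.0745, -0.046],
    [0.118, -0.0745, -0.046],
  ],
  rot=[
    [0, 0, 0],
    [0, 0, 0],
    [0, 0, 0],
    [0, 0, 0],
    [0, 0, 0],
    [0, 0, 0],
    [0, 0, 0],
    [0, 0, 0],
  ],
  hand=[1, 1, 1, 1, 1, 1, 1, 1],
)

```text
clock: 1.25
position: [0.3944, -0.2855, 0.3029]
ee_rot: [0.0, 0.987, 0.16, 0.0]
contact_force: [-0.8, -0.6, 0.4]
width: 0.0854
gripper_force: 0.0
```

>>> apply_moves(
  xyz=[
    [0.118, -0.0745, -0.046],
    [0.118, -0.0745, -0.046],
    [0.118, -0.0745, -0.046],
    [0.118, -0.0745, -0.046],
    [0.118, -0.0745, -0.046],
    [0.118, -0.0745, -0.046],
    [0.118, -0.0745, -0.046],
    [0, 0, 0],
  ],
  rot=[
    [0, 0, 0],
    [0, 0, 0],
    [0, 0, 0],
    [0, 0, 0],
    [0, 0, 0],
    [0, 0, 0],
    [0, 0, 0],
    [0, 0, 0],
  ],
  hand=[1, 1, 1, 1, 1, 1, 1, 1],
)

```text
clock: 2.25
position: [0.5813, -0.058, 0.399]
ee_rot: [-0.0, 0.987, 0.162, 0.001]
contact_force: [-0.1, 0.1, -0.7]
width: 0.0853
gripper_force: 0.0
```

>>> apply_moves(
  xyz=[
    [0, 0, 0],
    [0, 0, 0],
    [0, 0, 0],
    [0, 0, 0],
    [0, 0, 0],
    [0, 0, 0],
    [0, 0, 0],
    [0, 0, 0],
  ],
  rot=[
    [0, 0, -0.12],
    [0, 0, -0.12],
    [0, 0, -0.12],
    [0, 0, -0.12],
    [0, 0, -0.12],
    [0, 0, -0.12],
    [0, 0, -0.12],
    [0, 0, 0],
  ],
  hand=[1, 1, 1, 1, 1, 1, 1, 1],
)

```text
clock: 3.25
position: [0.5788, -0.0609, 0.3987]
ee_rot: [-0.0, 0.826, 0.564, -0.0]
contact_force: [-0.1, 0.6, -0.5]
width: 0.0853
gripper_force: 0.0
```

```bash
python3 - <<'E'
from h import *
v=snap('wrist','w1.png'); plan([.6,-.05,.3],69)
for n,p in dict(knob=[.6,-.05,.203],dial=[.567,-.1326,.202],ball=[.5838,.082,.233]).items(): print(n,proj(v,p).round(1))
E
```

```text
pos [ 0.5789 -0.0608  0.3987] yaw 68.6 z [-0.001 -0.    -1.   ]
shift rows 3 each [0.0198 0.0175 0.1097]
turn rows 1 each [-0.0006  0.0005 -0.0066]
knob [333.  142.8]
dial [331.7 209.1]
ball [273.7  33.8]
```

View pics/w1.png

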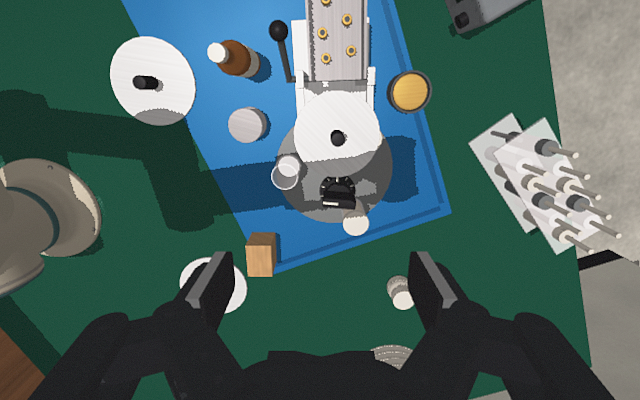

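```bash
python3 - <<'E'
from h import *
im=cv2.imread('pics/w1.png')[100:230,250:400]
cv2.imwrite('pics/w1c.png',cv2.resize(im,None,fx=4.5,fy=4.5,interpolation=cv2.INTER_CUBIC))
E
```

```text
(no output)
```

View pics/w1c.png

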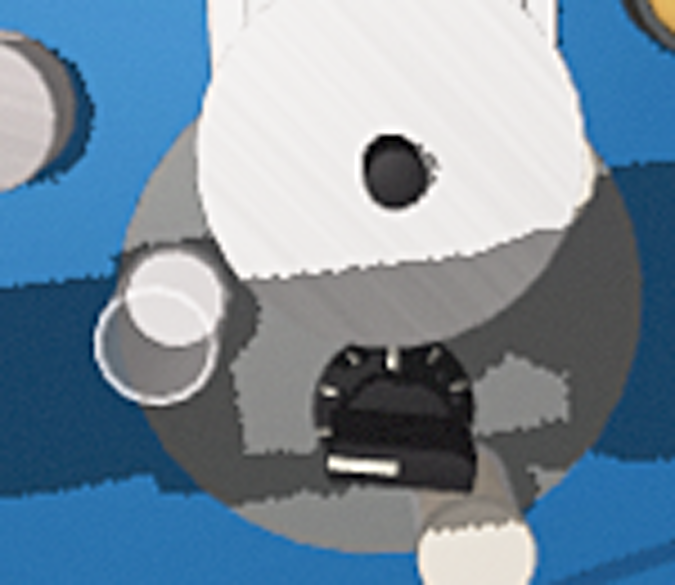

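```bash
python3 - <<'E'
from h import *
v=snap('wrist')
P=lambda u,w,z: plane(v,250+u/4.5,100+w/4.5,z)[:2]
k=P(397,181,.203); t=P(392,358,.150); b0=P(327,465,.202); b1=P(475,473,.202); vi=P(158,345,.099); ball=plane(v,279,30,.233)[:2]
D=(b0+b1)/2
ang=lambda d: np.degrees(np.arctan2(d[1],d[0]))
print('knob',k,'tick',t,'bar',b0,b1,D,np.linalg.norm(b1-b0),'bardir',ang(b0-b1),'line',ang(P(331,464,.202)-P(398,467,.202)))
print('vial',vi,'ang',ang(vi-D),'dist',np.linalg.norm(vi-D),'ball',ball)
print('D->knob',ang(k-D),np.linalg.norm(k-D),'D->tick',ang(t-D),np.linalg.norm(t-D))
plan([*k,.30],70)
E
```

```text
knob [ 0.60726061 -0.04925142] tick [ 0.58523276 -0.11219612] bar [ 0.55884505 -0.12042909] [ 0.59865026 -0.13879965] [ 0.57874765 -0.12961437] 0.04383983660673414 bardir 155.22614049474737 line 155.7949329150398
vial [ 0.50470365 -0.09170712] ang 152.88956199630482 dist 0.08318337390212219 ball [0.59042604 0.08328186]
D->knob 70.46519687162555 0.08527128609676815 D->tick 69.57885471103974 0.01858634483168204
pos [ 0.579  -0.0606  0.3988] yaw 68.63 z [-0.001 -0.    -1.   ]
shift rows 3 each [0.0233 0.0247 0.1098]
turn rows 1 each [-0.0004  0.0004 -0.0229]
```

```bash
python3 - <<'E'
from h import *
vs={n:snap(n) for n in('scene','top','wrist')}
for n,(u,w) in dict(scene=(311,195),top=(332,163),wrist=(338,139)).items():
    v=vs[n]; g=v['px'].max(2)[w-12:w+12,u-12:u+12]; m=(g<90).astype(np.uint8)
    N,L,st,c=cv2.connectedComponentsWithStats(m,connectivity=8)
    for i in range(1,N):
        if st[i,4]>8:
            cu,cw=c[i]+[u-12,w-12]; print(n,(cu,cw),st[i], plane(v,cu,cw,.188))
for p in ([.60,-.0495,.188],[.607,-.049,.188]): print(proj(vs['scene'],p))
E
```

```text
scene (np.float64(309.9230769230769), np.float64(193.86153846153846)) [ 8  5  6 13 65] [ 0.6089352  -0.04818423  0.188     ]
top (np.float64(332.63013698630135), np.float64(164.5068493150685)) [  4   0  20  24 146] [ 0.5965316  -0.05044503  0.188     ]
wrist (np.float64(337.05056179775283), np.float64(138.3876404494382)) [  5   4  14  16 178] [ 0.6070002 -0.0487174  0.188    ]
[310.94469899 192.11138034]
[309.97208083 193.43869307]
```

>>> apply_moves(
  xyz=[
    [0.023, 0.024, 0.11],
    [0.023, 0.024, 0.11],
    [0.023, 0.024, 0.11],
    [0, 0, 0.1],
    [0, 0, 0],
  ],
  rot=[
    [0, 0, -0.022],
    [0, 0, 0],
    [0, 0, 0],
    [0, 0, 0],
    [0, 0, 0],
  ],
  hand=[1, 1, 1, 1, 1],
)

```text
clock: 4.12
position: [0.6054, -0.0479, 0.2674]
ee_rot: [-0.002, 0.819, 0.574, -0.002]
contact_force: [0.2, 0.3, 0.5]
width: 0.0857
gripper_force: 0.0
```

```bash
python3 - <<'E'
from h import *
v=snap('wrist','w2.png'); plan([.607,-.049,.177],70)
m=(v['px'].max(2)<90).astype(np.uint8); N,L,st,c=cv2.connectedComponentsWithStats(m)
p=proj(v,[.607,-.049,.188]); print(p)
for i in range(1,N):
    if np.hypot(*(c[i]-p))<50 and st[i,4]>20: print(c[i],st[i],plane(v,*c[i],.188))
E
```

```text
pos [ 0.6066 -0.0482  0.2695] yaw 70.08 z [-0.002  0.    -1.   ]
shift rows 3 each [-0.0007  0.0009  0.1028]
turn rows 1 each [-0.0017  0.0004  0.0013]
[322.72067463 185.72780404]
[321.95032397 185.57235421] [312 172  20  28 463] [ 0.60639944 -0.04862683  0.188     ]
```

>>> apply_moves(
  xyz=[
    [0, 0.001, 0.1],
    [0, 0.001, 0.1],
    [0, 0, 0.1],
    [0, 0, 0],
    [0, 0, 0],
  ],
  rot=[
    [0, 0, 0],
    [0, 0, 0],
    [0, 0, 0],
    [0, 0, 0],
    [0, 0, 0],
  ],
  hand=[1, 1, 1, 1, -1],
  force=40,
)

```text
clock: 4.8
position: [0.6091, -0.0488, 0.1824]
ee_rot: [0.001, 0.819, 0.574, 0.001]
contact_force: [0.6, -1.0, 0.9]
width: 0.0697
gripper_force: 0.0
```

>>> apply_moves(
  xyz=[
    [0, 0, 0],
    [0, 0, 0],
    [0, 0, 0],
    [0, 0, 0],
    [0, 0, 0],
  ],
  rot=[
    [0, 0, 0],
    [0, 0, 0],
    [0, 0, 0],
    [0, 0, 0],
    [0, 0, 0],
  ],
  hand=[-1, -1, -1, -1, -1],
)

```text
clock: 5.42
position: [0.6075, -0.0484, 0.18]
ee_rot: [0.0, 0.819, 0.574, -0.0]
contact_force: [0.3, -0.4, 0.3]
width: -0.0001
gripper_force: 0.0
```

```bash
python3 - <<'E'
from h import *
v=snap('wrist','w3.png'); s=snap('scene')
a=cv2.resize(s['px'][150:270,230:400],None,fx=3.2,fy=3.2)[:,:,::-1]
b=cv2.resize(v['px'],(544,340))[:,:,::-1]; h=np.zeros((340+a.shape[0],544,3),np.uint8); h[:340]=b; h[340:]=a[:,:544]
cv2.imwrite('pics/w3c.png',h[:600]); print(h.shape,status.get_state()['width'])
E
```

```text
(724, 544, 3) -0.00018716844834078605
```

View pics/w3c.png

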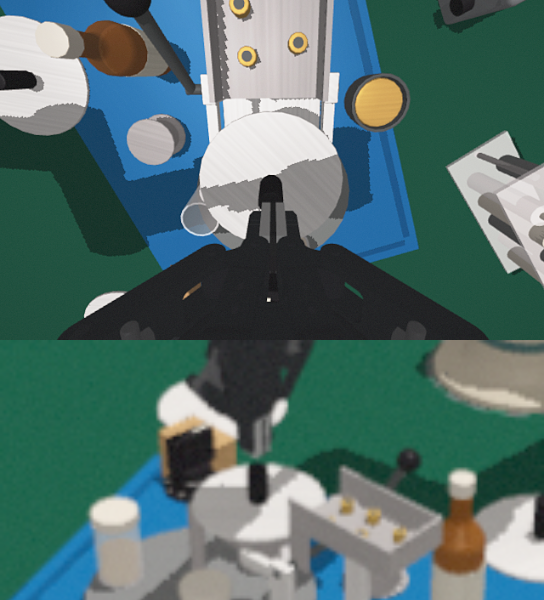

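```bash
python3 - <<'E'
from h import *
v=snap('wrist'); s=snap('scene'); st=status.get_state(); p=np.array(st['position']); M=q2m(st['ee_rot']); print(p,st['contact_force'],st['moment'])
print('tcp wrist',proj(v,p),'grasp',proj(v,p-M[:,2]*.0187),'scene',proj(s,p),proj(s,p-M[:,2]*.0187), 'knob base/top in wrist',proj(v,[.6065,-.0487,.169]),proj(v,[.6065,-.0487,.203]))
for w in range(196,300,4): print(w,' '.join('%3d'%x for x in v['px'].max(2)[w,292:348:4]))
print('scene')
for w in range(172,212,2): print(w,' '.join('%3d'%x for x in s['px'].max(2)[w,298:328:2]))
E
```

```text
[ 0.60751975 -0.04841764  0.17992961] [ 0.77681054 -0.4264232   0.36335419] [-0.06428336 -0.0282699  -0.01879718]
tcp wrist [320.05553953 222.48422928] grasp [320.02664181 235.73584384] scene [310.18664019 196.02876346] [309.9328974  190.33225029] knob base/top in wrist [318.81440764 216.59865742] [318.53288879 240.164863  ]
196 235 235 234 236 232 237 235 233 231 233 232 240 134 137
200 234 235 235 233 236 233 236 235 232 231 121 137 140 136
204 233 233 233 235 233 237 237 247 245 165 136 140 138 139
208 233 232 234 243 248   0  30  32  22 135 142 136 139 140
212 244 164 137 141  28  32  26  30  29  24 145 144 138 137
216 140 142 141 148  25  25  31  25  25  30 138 143 142 137
220 137 141 139 152  27  31  31  29  35  26 130 142 142 138
224 144 140 139 122  35  27  26  25  27  29  94 137 145 143
228 137 143 139  92  29  30  32  31  29  27  63 143 139 146
232 139 139 143  69  28  28  30  24  34  28  10 144 143 138
236 141 138 139  46  29  31  24  31  33  28  10 144 140 142
240 141 138 140  43  96 106 107  29  79 103 102 140 144 143
244 142 141 136 147  96 102 105  34  79 103 102 146 1
[... 1372 characters left out ...]
 152 184 217 235 223  32  26  30 234 233 158 145 110  65  60
192 235 235 235 234 222  34  30  32 178 158 156 158 187 228 166
194 233 237 235 235 224  35  36  31 155 156 157 206 233 233 232
196 156 158 158 157 148  32  35  33 138 154 231 232 232 232 232
198 160 161 160 158 152  32  36  29 151 234 233 227 233 233 234
200 160 161 158 160 156  71  28  76 234 233 233 161 199 228 232
202 155 156 156 158 157 157 157 233 233 232 233 178 129 140 201
204 158 158 155 157 156 158 167 231 232 231 231 178 126 127 128
206 159 158 160 157 158 168 234 234 234 234 233 178 128 129 127
208 160 159 161 159 205 234 234 233 234 233 233 177 127 127 128
210 160 160 161 207 236 236 235 234 235 232 230 170 125 129 128
```

>>> apply_moves(
  xyz=[
    [0, 0, 0],
    [0, 0, 0],
    [0, 0, 0],
    [0, 0, 0],
    [0, 0, 0],
    [0, 0, 0.035],
    [0, 0, 0.035],
    [0, 0, 0],
  ],
  rot=[
    [0, 0, 0],
    [0, 0, 0],
    [0, 0, 0],
    [0, 0, 0],
    [0, 0, 0],
    [0, 0, 0],
    [0, 0, 0],
    [0, 0, 0],
  ],
  hand=[0, 0, 0, 0, 0, 0, 0, 0],
)

```text
clock: 6.62
position: [0.6064, -0.0482, 0.1573]
ee_rot: [-0.001, 0.819, 0.574, -0.001]
contact_force: [0.6, -0.3, 0.3]
width: 0.0427
gripper_force: 0.0
```

>>> apply_moves(
  xyz=[
    [0, 0, 0],
    [0, 0, 0],
    [0, 0, 0],
    [0, 0, 0],
    [0, 0, 0],
    [0, 0, 0],
  ],
  rot=[
    [0, 0, 0],
    [0, 0, 0],
    [0, 0, 0],
    [0, 0, 0],
    [0, 0, 0],
    [0, 0, 0],
  ],
  hand=[-1, -1, -1, -1, -1, -1],
)

```text
clock: 7.38
position: [0.6078, -0.0485, 0.1593]
ee_rot: [0.0, 0.819, 0.574, 0.0]
contact_force: [0.7, 0.0, 1.5]
width: 0.0149
gripper_force: 39.2
```

```bash
python3 - <<'E'
from h import *
print(status.get_state())
v=snap('wrist'); cv2.imwrite('pics/w4.png',cv2.resize(v['px'][130:330,210:430],None,fx=2,fy=2)[:,:,::-1])
E
```

```text
{'clock': 7.375, 'qpos': array([-1.93606468e-01,  3.46337800e-01,  1.48287788e+00, -6.87958274e-05,
        1.31155104e+00,  1.53747527e-01]), 'qd': array([-0.00072848,  0.00032814,  0.00067097, -0.0011501 ,  0.00026728,
        0.00098241]), 'effort': array([-8.46855371e-03, -4.44338000e+01, -2.33587021e+01, -1.93975819e-02,
        7.87534495e-02,  1.21208475e-03]), 'position': array([ 0.60780016, -0.04847276,  0.15930225]), 'ee_rot': array([3.20812409e-04, 8.18655678e-01, 5.74284519e-01, 2.62157671e-04]), 'contact_force': array([0.65038253, 0.0309853 , 1.48651937]), 'moment': array([ 0.01804611, -0.02796493,  0.02192934]), 'gripper_force': 39.151328802108765, 'width': 0.014934309668917824}
```

View pics/w4.png

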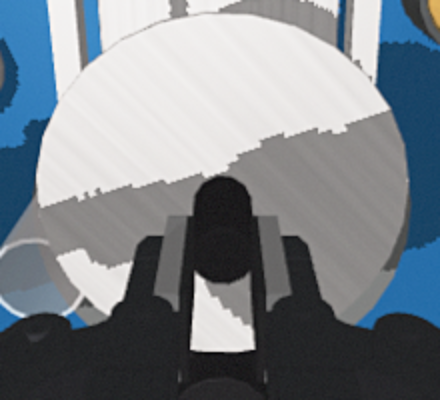

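>>> apply_moves(
  xyz=[
    [0, 0, -0.03],
    [0, 0, -0.06],
    [0, 0, -0.09],
    [0, 0, -0.1],
    [0, 0, -0.1],
    [0, 0, -0.04],
    [0, 0, 0],
    [0, 0, 0],
  ],
  rot=[
    [0, 0, 0],
    [0, 0, 0],
    [0, 0, 0],
    [0, 0, 0],
    [0, 0, 0],
    [0, 0, 0],
    [0, 0, 0],
    [0, 0, 0],
  ],
  hand=[-1, -1, -1, -1, -1, -1, -1, -1],
)

```text
clock: 8.43
position: [0.6067, -0.0483, 0.2835]
ee_rot: [-0.001, 0.819, 0.574, -0.001]
contact_force: [0.1, -0.1, -1.2]
width: 0.0146
gripper_force: 39.1
```

```bash
python3 - <<'E'
from h import *
v=snap('top'); s=snap('scene')
a=cv2.resize(s['px'][140:280,220:420],None,fx=3,fy=3)[:,:,::-1]
b=v['px'][115:285,170:450][:,:,::-1]; h=np.zeros((590,600,3),np.uint8); h[:420]=a; h[420:,:280]=b[:170]
cv2.imwrite('pics/c1.png',h); plan([.56,.225,.29],70,step=.035)
E
```

```text
pos [ 0.6068 -0.0483  0.2834] yaw 70.1 z [-0.003  0.001 -1.   ]
shift rows 8 each [ 0.1004 -0.0571 -0.0026]
turn rows 1 each [-0.0027  0.0005  0.0017]
```

View pics/c1.png

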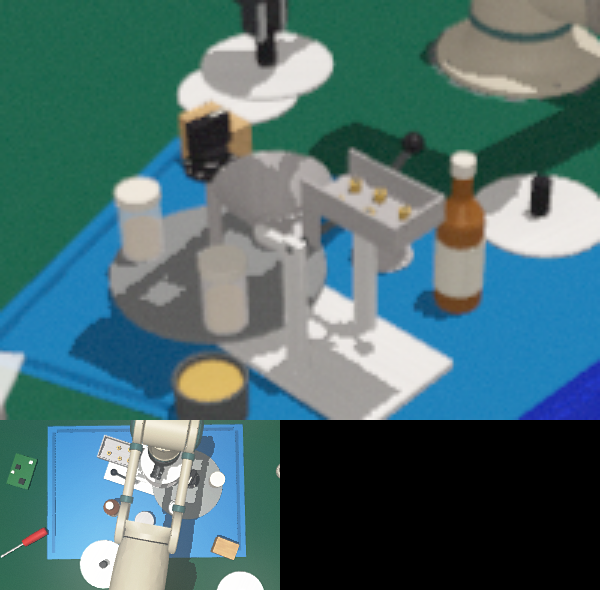

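>>> apply_moves(
  xyz=[
    [0.05, -0.029, 0],
    [0.1, -0.057, 0],
    [0.1, -0.057, 0],
    [0.1, -0.057, 0],
    [0.1, -0.057, 0],
    [0.1, -0.057, 0],
    [0.1, -0.057, 0],
    [0.1, -0.057, 0],
  ],
  rot=[
    [0, 0, 0],
    [0, 0, 0],
    [0, 0, 0],
    [0, 0, 0],
    [0, 0, 0],
    [0, 0, 0],
    [0, 0, 0],
    [0, 0, 0],
  ],
  hand=[-1, -1, -1, -1, -1, -1, -1, -1],
)

```text
clock: 9.52
position: [0.5622, 0.2091, 0.2847]
ee_rot: [-0.0, 0.818, 0.575, -0.0]
contact_force: [0.0, 0.7, -1.0]
width: 0.0146
gripper_force: 39.1
```

>>> apply_moves(
  xyz=[
    [0.05, -0.029, 0],
    [0, 0, 0.06],
    [0, 0, 0.12],
    [0, 0, 0.12],
    [0, 0, 0.12],
    [0, 0, 0.12],
    [0, 0, 0.12],
    [0, 0, 0.1],
  ],
  rot=[
    [0, 0, 0],
    [0, 0, 0],
    [0, 0, 0],
    [0, 0, 0],
    [0, 0, 0],
    [0, 0, 0],
    [0, 0, 0],
    [0, 0, 0],
  ],
  hand=[-1, -1, -1, -1, -1, -1, -1, -1],
)

```text
clock: 10.52
position: [0.5597, 0.2236, 0.0554]
ee_rot: [-0.0, 0.819, 0.574, -0.001]
contact_force: [0.0, -0.9, -0.7]
width: 0.0146
gripper_force: 39.1
```

>>> apply_moves(
  xyz=[
    [0, 0, 0.06],
    [0, 0, 0.03],
    [0, 0, 0],
  ],
  rot=[
    [0, 0, 0],
    [0, 0, 0],
    [0, 0, 0],
  ],
  hand=[-1, -1, -1],
)

```text
clock: 10.9
position: [0.56, 0.2238, 0.0296]
ee_rot: [-0.0, 0.819, 0.574, -0.001]
contact_force: [0.2, 0.9, -1.6]
width: 0.0144
gripper_force: 39.1
```

>>> apply_moves(
  xyz=[
    [0, 0, 0.04],
    [0, 0, 0.03],
    [0, 0, 0.015],
    [0, 0, 0],
  ],
  rot=[
    [0, 0, 0],
    [0, 0, 0],
    [0, 0, 0],
    [0, 0, 0],
  ],
  hand=[-1, -1, -1, -1],
)

```text
clock: 11.4
position: [0.56, 0.2238, 0.004]
ee_rot: [-0.0, 0.819, 0.574, -0.0]
contact_force: [1.3, 0.0, -1.4]
width: 0.0146
gripper_force: 39.1
```

>>> apply_moves(
  xyz=[
    [0, 0, 0.007],
    [0, 0, 0.007],
    [0, 0, 0],
  ],
  rot=[
    [0, 0, 0],
    [0, 0, 0],
    [0, 0, 0],
  ],
  hand=[-1, -1, -1],
)

```text
clock: 11.78
position: [0.5602, 0.2239, 0.0002]
ee_rot: [0.0, 0.819, 0.574, -0.0]
contact_force: [-0.0, 0.0, -0.8]
width: 0.0145
gripper_force: 39.1
```

>>> apply_moves(
  xyz=[
    [0, 0, 0.006],
    [0, 0, 0.006],
    [0, 0, 0],
  ],
  rot=[
    [0, 0, 0],
    [0, 0, 0],
    [0, 0, 0],
  ],
  hand=[-1, -1, -1],
)

```text
clock: 12.15
position: [0.5601, 0.2239, -0.0035]
ee_rot: [-0.0, 0.819, 0.574, -0.0]
contact_force: [-0.5, 0.7, -0.7]
width: 0.0145
gripper_force: 39.1
```

>>> apply_moves(
  xyz=[
    [0, 0, 0.006],
    [0, 0, 0],
  ],
  rot=[
    [0, 0, 0],
    [0, 0, 0],
  ],
  hand=[-1, -1],
)

```text
clock: 12.4
position: [0.5602, 0.2239, -0.0053]
ee_rot: [-0.0, 0.819, 0.574, -0.0]
contact_force: [0.5, 0.8, -0.9]
width: 0.0144
gripper_force: 39.1
```

>>> apply_moves(
  xyz=[
    [0, 0, 0.005],
    [0, 0, 0],
  ],
  rot=[
    [0, 0, 0],
    [0, 0, 0],
  ],
  hand=[-1, -1],
)

```text
clock: 12.65
position: [0.5604, 0.2239, -0.0057]
ee_rot: [0.0, 0.819, 0.574, 0.0]
contact_force: [-1.4, -0.0, 5.0]
width: 0.0145
gripper_force: 39.7
```

>>> apply_moves(
  xyz=[
    [0, 0, -0.002],
    [0, 0, 0],
    [0, 0, 0],
    [0, 0, 0],
    [0, 0, -0.04],
    [0, 0, -0.1],
    [0, 0, -0.15],
    [0, 0, -0.15],
  ],
  rot=[
    [0, 0, 0],
    [0, 0, 0],
    [0, 0, 0],
    [0, 0, 0],
    [0, 0, 0],
    [0, 0, 0],
    [0, 0, 0],
    [0, 0, 0],
  ],
  hand=[0.2, 0.2, 0.2, 0.2, 0.2, 0.2, 0.2, 0.2],
)

```text
clock: 13.65
position: [0.5603, 0.2239, 0.128]
ee_rot: [0.0, 0.819, 0.574, 0.0]
contact_force: [0.2, -0.4, -0.4]
width: 0.0515
gripper_force: 0.0
```

>>> apply_moves(
  xyz=[
    [0, 0, -0.15],
    [0, 0, -0.15],
    [0, 0, -0.15],
    [0, 0, -0.12],
    [0, 0, 0],
  ],
  rot=[
    [0, 0, 0],
    [0, 0, 0],
    [0, 0, 0],
    [0, 0, 0],
    [0, 0, 0],
  ],
  hand=[0.2, 0.2, 0.2, 0.2, 0.2],
)

```text
clock: 14.28
position: [0.5618, 0.2244, 0.3015]
ee_rot: [0.001, 0.819, 0.574, 0.004]
contact_force: [1.1, 0.8, -1.0]
width: 0.0515
gripper_force: 0.0
```

```bash
python3 - <<'E'
from h import *
v=snap('wrist')
# cover: white blob near the placed spot
p=proj(v,[.56,.224,.036]); print('knob exp',p)
m=(v['px'].max(2)<80).astype(np.uint8); N,L,st,c=cv2.connectedComponentsWithStats(m)
for i in range(1,N):
    if np.hypot(*(c[i]-p))<40 and st[i,4]>20: print(c[i],st[i],plane(v,*c[i],.02))
plan([.579,-.130,.30],155.5)
E
```

```text
knob exp [317.90493333 148.22157446]
[319.12612613 146.72972973] [314 140  11  14 111] [0.56150139 0.22270783 0.02      ]
pos [0.5607 0.2241 0.299 ] yaw 70.1 z [ 0.004  0.001 -1.   ]
shift rows 8 each [-0.1361  0.0574 -0.0005]
turn rows 11 each [ 4.000e-04  1.000e-04 -1.294e-01]
```

>>> apply_moves(
  xyz=[
    [-0.136, 0.0574, 0],
    [-0.136, 0.0574, 0],
    [-0.136, 0.0574, 0],
    [-0.136, 0.0574, 0],
    [-0.136, 0.0574, 0],
    [-0.136, 0.0574, 0],
    [-0.136, 0.0574, 0],
    [-0.136, 0.0574, 0],
  ],
  rot=[
    [0, 0, 0],
    [0, 0, 0],
    [0, 0, 0],
    [0, 0, 0],
    [0, 0, 0],
    [0, 0, 0],
    [0, 0, 0],
    [0, 0, 0],
  ],
  hand=[0.2, 0.2, 0.2, 0.2, 0.2, 0.2, 0.2, 0.2],
)

```text
clock: 15.32
position: [0.5777, -0.131, 0.2953]
ee_rot: [-0.001, 0.819, 0.574, -0.001]
contact_force: [0.7, 0.2, -0.9]
width: 0.0516
gripper_force: 0.0
```

>>> apply_moves(
  xyz=[
    [0, 0, 0],
    [0, 0, 0],
    [0, 0, 0],
    [0, 0, 0],
    [0, 0, 0],
    [0, 0, 0],
    [0, 0, 0],
    [0, 0, 0],
  ],
  rot=[
    [0, 0, -0.13],
    [0, 0, -0.13],
    [0, 0, -0.13],
    [0, 0, -0.13],
    [0, 0, -0.13],
    [0, 0, -0.13],
    [0, 0, -0.13],
    [0, 0, -0.13],
  ],
  hand=[0.2, 0.2, 0.2, 0.2, 0.2, 0.2, 0.2, 0.2],
)

```text
clock: 16.32
position: [0.5777, -0.1295, 0.2952]
ee_rot: [-0.002, 0.401, 0.916, -0.0]
contact_force: [-0.2, 0.0, -0.8]
width: 0.0512
gripper_force: 0.0
```

>>> apply_moves(
  xyz=[
    [0, 0, 0],
    [0, 0, 0],
    [0, 0, 0],
    [0, 0, 0],
  ],
  rot=[
    [0, 0, -0.13],
    [0, 0, -0.13],
    [0, 0, -0.12],
    [0, 0, 0],
  ],
  hand=[0.2, 0.2, 0.2, 0.2],
)

```text
clock: 16.82
position: [0.5779, -0.1296, 0.2955]
ee_rot: [-0.001, 0.215, 0.977, 0.0]
contact_force: [-0.2, -0.4, 0.4]
width: 0.0512
gripper_force: 0.0
```

```bash
python3 - <<'E'
from h import *
v=snap('wrist','w5.png'); plan([.579,-.130,.15],155.5)
p=proj(v,[.579,-.13,.202]); print('exp',p, proj(v,[.579,-.13,.15]))
cv2.imwrite('pics/w5c.png',cv2.resize(v['px'][100:300,220:420],None,fx=2.9,fy=2.9,interpolation=cv2.INTER_CUBIC)[:,:,::-1])
E
```

```text
pos [ 0.578  -0.1296  0.2957] yaw 155.18 z [-0.002  0.001 -1.   ]
shift rows 4 each [-1.200e-03  1.000e-04  1.214e-01]
turn rows 1 each [-0.0003 -0.0024 -0.0053]
exp [320.59850379 181.10861978] [320.62930253 167.38426837]
```

View pics/w5c.png

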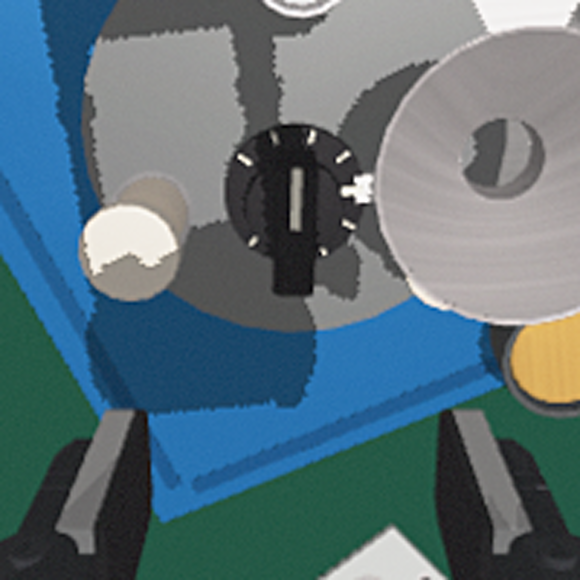

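>>> apply_moves(
  xyz=[
    [0, 0.003, 0.12],
    [0, 0, 0.12],
    [0, 0, 0.12],
    [0, 0, 0.08],
    [0, 0, 0.029],
    [0, 0, 0],
  ],
  rot=[
    [0, 0, -0.005],
    [0, 0, 0],
    [0, 0, 0],
    [0, 0, 0],
    [0, 0, 0],
    [0, 0, 0],
  ],
  hand=[0.2, 0.2, 0.2, 0.2, 0.2, 0.2],
)

```text
clock: 17.62
position: [0.5789, -0.129, 0.156]
ee_rot: [-0.0, 0.212, 0.977, 0.0]
contact_force: [0.9, 0.7, 0.1]
width: 0.0514
gripper_force: 0.0
```

>>> apply_moves(
  xyz=[
    [0, 0, 0],
    [0, 0, 0],
    [0, 0, 0],
    [0, 0, 0],
    [0, 0, 0],
    [0, 0, 0],
  ],
  rot=[
    [0, 0, 0],
    [0, 0, 0],
    [0, 0, 0],
    [0, 0, 0],
    [0, 0, 0],
    [0, 0, 0],
  ],
  hand=[-1, -1, -1, -1, -1, -1],
  force=50,
)

```text
clock: 18.38
position: [0.5796, -0.1299, 0.1577]
ee_rot: [0.001, 0.211, 0.977, -0.001]
contact_force: [-1.7, -2.4, 6.0]
width: 0.012
gripper_force: 49.3
```

```bash
python3 - <<'E'
from h import *
s=status.get_state(); print(s['contact_force'],s['moment'],s['qpos'])
plan([.579,-.13,.155],70)
E
```

```text
[-1.66109064 -2.40892716  5.98440229] [-0.33872887  0.28890483  0.0175048 ] [-3.36808231e-01  3.23321728e-01  1.52227414e+00 -1.27856943e-03
  1.29358659e+00 -1.48144841e+00]
pos [ 0.5796 -0.1299  0.1577] yaw 155.6 z [ 0.002 -0.002 -1.   ]
shift rows 1 each [ 0.0017 -0.001   0.0089]
turn rows 11 each [1.000e-04 2.000e-04 1.297e-01]
```

>>> apply_moves(
  xyz=[
    [0, 0, 0],
    [0, 0, 0],
    [0, 0, 0],
    [0, 0, 0],
    [0, 0, 0],
    [0, 0, 0],
    [0, 0, 0],
    [0, 0, 0],
  ],
  rot=[
    [0, 0, 0.1],
    [0, 0, 0.1],
    [0, 0, 0.1],
    [0, 0, 0.1],
    [0, 0, 0.1],
    [0, 0, 0.1],
    [0, 0, 0.1],
    [0, 0, 0.1],
  ],
  hand=[-1, -1, -1, -1, -1, -1, -1, -1],
)

```text
clock: 19.38
position: [0.5786, -0.1308, 0.1577]
ee_rot: [0.001, 0.592, 0.806, -0.001]
contact_force: [-4.1, -3.5, 7.2]
width: 0.0114
gripper_force: 49.4
```

>>> apply_moves(
  xyz=[
    [0, 0, 0],
    [0, 0, 0],
    [0, 0, 0],
    [0, 0, 0],
    [0, 0, 0],
    [0, 0, 0],
    [0, 0, 0],
    [0, 0, 0],
  ],
  rot=[
    [0, 0, 0.1],
    [0, 0, 0.1],
    [0, 0, 0.1],
    [0, 0, 0.1],
    [0, 0, 0.1],
    [0, 0, 0.1],
    [0, 0, 0.02],
    [0, 0, 0],
  ],
  hand=[-1, -1, -1, -1, -1, -1, -1, -1],
)

```text
clock: 20.38
position: [0.5775, -0.1308, 0.1577]
ee_rot: [0.001, 0.817, 0.576, -0.002]
contact_force: [-5.5, -3.9, 7.6]
width: 0.012
gripper_force: 49.6
```

```bash
python3 - <<'E'
from h import *
s=status.get_state(); print(s['contact_force'],s['moment'],s['width'])
plan([.579,-.13,.155],70)
E
```

```text
[-5.48659882 -3.89090117  7.64471185] [-0.71538453  0.9170493  -0.04636218] 0.011959857636620665
pos [ 0.5775 -0.1308  0.1577] yaw 70.39 z [-0.002 -0.003 -1.   ]
shift rows 1 each [0.0041 0.0039 0.0088]
turn rows 1 each [-0.0009  0.0038  0.0066]
```

>>> apply_moves(
  xyz=[
    [0, 0, 0],
    [0, 0, 0],
    [0, 0, 0],
    [0, 0, 0],
    [0, 0, -0.06],
    [0, 0, -0.12],
    [0, 0, -0.15],
    [0, 0, -0.15],
  ],
  rot=[
    [0, 0, 0],
    [0, 0, 0],
    [0, 0, 0],
    [0, 0, 0],
    [0, 0, 0],
    [0, 0, 0],
    [0, 0, 0],
    [0, 0, 0],
  ],
  hand=[0.2, 0.2, 0.2, 0.2, 0.2, 0.2, 0.2, 0.2],
)

```text
clock: 21.38
position: [0.5791, -0.1289, 0.3014]
ee_rot: [-0.0, 0.817, 0.576, -0.0]
contact_force: [-0.0, 0.6, 0.4]
width: 0.0511
gripper_force: 0.0
```

>>> apply_moves(
  xyz=[
    [0, 0, 0],
    [0, 0, 0],
  ],
  rot=[
    [0, 0, 0],
    [0, 0, 0],
  ],
  hand=[0.2, 0.2],
)

```text
clock: 21.62
position: [0.5788, -0.1289, 0.2996]
ee_rot: [-0.0, 0.817, 0.576, -0.0]
contact_force: [-0.6, -0.8, -0.1]
width: 0.0513
gripper_force: 0.0
```

```bash
python3 - <<'E'
from h import *
v=snap('wrist','w6.png'); plan([.579,-.13,.30],70)
D=np.array([.579,-.13]); a=np.radians(70); u=np.array([np.cos(a),np.sin(a)])
g=v['px'].min(2)
print('center',proj(v,[*D,.202]),'tick',proj(v,[*(D+u*.022),.15]))
c=proj(v,[*D,.19]).astype(int); x0,y0=c[0]-45,c[1]-60
m=(g[y0:y0+90,x0:x0+90]>105).astype(np.uint8); N,L,st,cc=cv2.connectedComponentsWithStats(m)
for i in range(1,N):
    if 4<st[i,4]<300:
        p=np.argwhere(L==i)[:,::-1]+[x0,y0]; w=[plane(v,*q,.202)[:2] for q in p]; w=np.array(w)
        _,_,V=np.linalg.svd(w-w.mean(0)); d=V[0]*np.sign(V[0][1])
        print((cc[i]+[x0,y0]).round(1),st[i],'dir@.202',np.degrees(np.arctan2(d[1],d[0])).round(1),'pos.15',plane(v,*(cc[i]+[x0,y0]),.15)[:2].round(4),'pos.202',w.mean(0).round(4))
E
```

```text
pos [ 0.5784 -0.1288  0.2988] yaw 70.4 z [-0.002  0.001 -1.   ]
shift rows 1 each [-0.0032  0.0032 -0.0039]
turn rows 1 each [-0.0025  0.0001  0.0067]
center [320.84313338 180.47585337] tick [320.94158044 147.3812229 ]
[308.3 149.4] [32 31  4  5 12] dir@.202 106.0 pos.15 [ 0.5728 -0.1068] pos.202 [ 0.5782 -0.0979]
[332.5 148.8] [56 31  4  5 11] dir@.202 35.8 pos.15 [ 0.598  -0.1151] pos.202 [ 0.5994 -0.1049]
[320.4 166.5] [44 41  4 22 77] dir@.202 68.7 pos.15 [ 0.5787 -0.1293] pos.202 [ 0.5832 -0.1169]
[300.8 159. ] [23 42  6  3 12] dir@.202 145.9 pos.15 [ 0.5611 -0.114 ] pos.202 [ 0.5684 -0.104 ]
[340.  158.9] [63 42  5  3 10] dir@.202 0.1 pos.15 [ 0.6021 -0.1285] pos.202 [ 0.6029 -0.1162]
```

```bash
python3 - <<'E'
from h import *
g=cv2.imread('pics/w6.png').min(2)
for w in range(132,182,2): print(w,' '.join('%3d'%x for x in g[w,308:334]))
E
```

```text
132 155 156 160 158 159 163 164 161 160 159 161 159 158 159 163 162 160 161 167 169 163 164 163 163 163 164
134 159 156 158 160 166 162 161 160 160 159 159 157 158 161 162 161 164 169 165 162 164 166 160 163 164 167
136 156 158 162 164 160 160 161 160 158 160 157 161 162 160 158 164 166 165 164 163 166 162 163 166 168 169
138 159 162 160 157 157 157 158 153 156 155 163 160 158 159 164 166 163 161 163 166 160 162 163 164 164 170
140 196 192 190 185 184 187 177 172 173 169 166 165 163 169 171 167 173 182 192 202 202 199 201 199 194 226
142 151 153 156 162 147 143 136  98 171 177 171 181 174 189 224 225 230 145  86  98  90  65  65  68  74  75
144 149 141 103  47  32  55  49  98 255 190  65 239 253 227 220 248 255 180  40  56  58  41  41  50  68  79
146  30  50  60  62  64  60  56  85 185 236 114 231 249 222 164 137 147  90  54  58  58  60  62  57  47  42
148 167  57  47  59  61  62  60  60  57  55  35 218 246 212 103  38  57  55  53  35  47  57  50  36 142 246
150 234 242 134  48  59  61  60  58  55  52  23 112 135 116  61  19  24  28  31  32  32  23   8 150 198 119
152  51  41  51  59 
[... 899 characters left out ...]
 254 183  68  47  46  49  37  29  30  29  32  25  31
170  27  25  31  31  29  28  27  31  25  28   8 130 142 142  89  25  14  20  39  38  27  31  23  28  32  26
172  31  30  25  28  24  28  24  27  24  26   9 132 149 148  97  30  29  32  27  21  28  35  28  26  30  30
174  30  26  32  29  31  30  29  31  34  23   6 130 145 149  96  33  24  29  29  26  23  29  32  31  31  25
176  29  31  32  33  30  32  30  24  27  28   9 134 149 151  94  26  22  29  31  21  27  30  24  32  23  31
178  31  30  27  29  32  27  23  31  30  27  20  90 102 108  63  23  28  25  29  31  28  29  35  26  31  28
180  41  26  26  27  27  30  25  27  33  31  20  30  30  27  24  30  32  28  29  26  27  29  31  25  29  39
```

```bash
python3 - <<'E'
from h import *
plan([.6114,.125,.30],159.8,step=.035,ang=8)
E
```

```text
pos [ 0.5784 -0.1288  0.2988] yaw 70.4 z [-0.002  0.001 -1.   ]
shift rows 8 each [ 0.1042 -0.0225 -0.0004]
turn rows 12 each [-0.0002 -0.0002 -0.1242]
```

>>> apply_moves(
  xyz=[
    [0.104, -0.0225, 0],
    [0.104, -0.0225, 0],
    [0.104, -0.0225, 0],
    [0.104, -0.0225, 0],
    [0.104, -0.0225, 0],
    [0.104, -0.0225, 0],
    [0.104, -0.0225, 0],
    [0.104, -0.0225, 0],
  ],
  rot=[
    [0, 0, 0],
    [0, 0, 0],
    [0, 0, 0],
    [0, 0, 0],
    [0, 0, 0],
    [0, 0, 0],
    [0, 0, 0],
    [0, 0, 0],
  ],
  hand=[-1, -1, -1, -1, -1, -1, -1, -1],
)

```text
clock: 22.68
position: [0.6112, 0.1252, 0.2981]
ee_rot: [-0.001, 0.817, 0.576, -0.002]
contact_force: [-0.4, 0.9, -0.2]
width: 0.0002
gripper_force: 0.0
```

>>> apply_moves(
  xyz=[
    [0, 0, 0],
    [0, 0, 0],
    [0, 0, 0],
    [0, 0, 0],
    [0, 0, 0],
    [0, 0, 0],
    [0, 0, 0],
    [0, 0, 0],
  ],
  rot=[
    [0, 0, -0.125],
    [0, 0, -0.125],
    [0, 0, -0.125],
    [0, 0, -0.125],
    [0, 0, -0.125],
    [0, 0, -0.125],
    [0, 0, -0.125],
    [0, 0, -0.125],
  ],
  hand=[-1, -1, -1, -1, -1, -1, -1, -1],
)

```text
clock: 23.68
position: [0.6111, 0.1241, 0.2981]
ee_rot: [-0.002, 0.417, 0.909, -0.001]
contact_force: [-0.6, 0.7, 0.1]
width: 0.0001
gripper_force: 0.0
```

>>> apply_moves(
  xyz=[
    [0, 0, 0],
    [0, 0, 0],
    [0, 0, 0],
    [0, 0, 0],
    [0, 0, 0],
    [0, 0, 0],
    [0, 0, 0],
  ],
  rot=[
    [0, 0, -0.125],
    [0, 0, -0.125],
    [0, 0, -0.125],
    [0, 0, -0.115],
    [0, -0.125, 0],
    [0, -0.125, 0],
    [0, 0, 0],
  ],
  hand=[-1, -1, -1, -1, -1, -1, -1],
)

```text
clock: 24.55
position: [0.6081, 0.1249, 0.2982]
ee_rot: [0.126, 0.173, 0.977, -0.023]
contact_force: [0.4, 0.3, 0.4]
width: 0.0002
gripper_force: 0.0
```

```bash
python3 - <<'E'
from h import *
s=status.get_state(); M=q2m(s['ee_rot']); print(M.round(3),s['qpos'].round(2),s['width'])
plan([.6114,.125,.207],160)
print('station -y 5mm:',(M.T@(np.array([-.339,-.941,0])*.005)/.3).round(4),'up 5mm',(M.T@[0,0,.005]/.3).round(4))
v=snap('wrist','w7.png'); b=[.5904,.0836,.233]; print(proj(v,b)); 
E
```

```text
[[-0.909  0.343  0.238]
 [ 0.331  0.939 -0.089]
 [-0.254 -0.002 -0.967]] [ 0.17  0.18  1.41 -0.13  1.33 -1.03] 0.00015394273588323183
pos [0.6081 0.1249 0.2982] yaw 159.97 z [ 0.238 -0.089 -0.967]
shift rows 3 each [0.0224 0.0015 0.0988]
turn rows 2 each [-0.0012  0.1226 -0.0004]
station -y 5mm: [-0.0001 -0.0167  0.0001] up 5mm [-0.0042 -0.     -0.0161]
[266.25910905 168.62253417]
```

>>> apply_moves(
  xyz=[
    [0.022, 0.001, 0.099],
    [0.022, 0.001, 0.099],
    [0.022, 0.001, 0.099],
    [0, 0, 0],
  ],
  rot=[
    [0, 0, 0],
    [0, 0, 0],
    [0, 0, 0],
    [0, 0, 0],
  ],
  hand=[-1, -1, -1, -1],
)

```text
clock: 25.1
position: [0.6155, 0.1228, 0.2056]
ee_rot: [0.125, 0.174, 0.976, -0.024]
contact_force: [-0.5, 0.6, 0.5]
width: -0.0002
gripper_force: 0.0
```

>>> apply_moves(
  xyz=[
    [0, -0.0167, 0],
    [0, -0.0167, 0],
    [0, -0.0167, 0],
    [0, 0, 0],
  ],
  rot=[
    [0, 0, 0],
    [0, 0, 0],
    [0, 0, 0],
    [0, 0, 0],
  ],
  hand=[-1, -1, -1, -1],
)

```text
clock: 25.6
position: [0.6108, 0.1091, 0.2099]
ee_rot: [0.129, 0.174, 0.976, -0.023]
contact_force: [0.8, -0.0, -0.2]
width: 0.0002
gripper_force: 0.0
```

```bash
python3 - <<'E'
from h import *
s=status.get_state(); print(s['contact_force'],s['moment'],s['position'])
f=np.array([.6065,-.0487,0]); d=np.array(s['position'])-f; print('station',d@[.941,-.339,0],d@[.339,.941,0],d[2])
v=snap('wrist'); sc=snap('scene')
a=cv2.resize(sc['px'][130:250,270:430],None,fx=3.4,fy=3.4)[:,:,::-1]; b=cv2.resize(v['px'][130:330,180:460],None,fx=.67,fy=.67)[:,:,::-1]
h=np.zeros((a.shape[0]+b.shape[0],a.shape[1],3),np.uint8); h[:a.shape[0]]=a; h[a.shape[0]:,:b.shape[1]]=b; cv2.imwrite('pics/l1.png',h); print(h.shape)
E
```

```text
[ 0.79639354 -0.03918518 -0.23722878] [0.04915169 0.1506039  0.01048024] [0.6107965  0.10912486 0.20993772]
station -0.04945962114960501 0.1499697098967862 0.20993772365881003
(542, 544, 3)
```

View pics/l1.png

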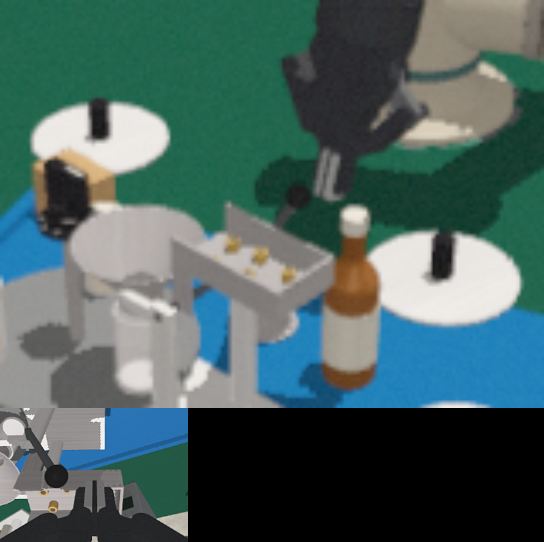

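>>> apply_moves(
  xyz=[
    [0.004, 0, 0.016],
    [0, -0.033, 0],
    [0, -0.033, 0],
    [0, -0.033, 0],
    [-0.002, -0.033, -0.008],
    [-0.002, -0.033, -0.008],
    [0, 0, 0],
  ],
  rot=[
    [0, 0, 0],
    [0, 0, 0],
    [0, 0, 0],
    [0, 0, 0],
    [0, 0, 0],
    [0, 0, 0],
    [0, 0, 0],
  ],
  hand=[-1, -1, -1, -1, -1, -1, -1],
)

```text
clock: 26.58
position: [0.5955, 0.0647, 0.2138]
ee_rot: [0.132, 0.175, 0.976, -0.02]
contact_force: [-4.0, 8.1, 14.1]
width: 0.0003
gripper_force: 8.0
```

```bash
cat > chk.py <<'E'
from h import *
s=status.get_state(); print(s['contact_force'].round(2),s['moment'].round(2))
f=np.array([.6065,-.0487,0]); d=np.array(s['position'])-f; print('station',d@[.941,-.339,0],d@[.339,.941,0],d[2])
v=snap('scene'); X=np.array([.941,-.339,0]);Y=np.array([.339,.941,0])
m=((v['px'].max(2)<75)).astype(np.uint8)
for a in (-30,-15,0,15,33):
    b=f-.06*X+(.074-.09*np.sin(np.radians(-a)))*0*Y; r=np.radians(a)
    b=f-.06*X+(.074-.09*np.sin(r))*Y+np.array([0,0,.155+.09*np.cos(r)]); u,w=proj(v,b); p=v['px'][int(w)-2:int(w)+3,int(u)-2:int(u)+3].max(2).mean(); print('lever',a,(round(u),round(w)),round(p))
hs=cv2.cvtColor(v['px'],cv2.COLOR_RGB2HSV)[150:260,270:420]; y=cv2.inRange(hs,(14,130,100),(30,255,255)); N,L,st,c=cv2.connectedComponentsWithStats(y)
print('brass',[(c[i]+[270,150]).round().tolist()+[st[i,4]] for i in range(1,N)])
E
python3 chk.py
```

```text
[-3.97  8.08 14.1 ] [0.99 0.28 0.2 ]
station -0.04877380158700388 0.10294871560647854 0.21382574670663151
lever -30 (358, 187) 61
lever -15 (351, 181) 60
lever 0 (345, 177) 96
lever 15 (339, 175) 102
lever 33 (332, 175) 102
brass [[334.0, 198.0, np.int32(6)], [342.0, 199.0, np.int32(7)], [374.0, 211.0, np.int32(189)], [368.0, 220.0, np.int32(2)], [377.0, 221.0, np.int32(1)], [372.0, 241.0, np.int32(29)]]
```

>>> apply_moves(
  xyz=[
    [0, 0.033, 0],
    [0, 0.04, 0],
    [0, 0.05, 0],
    [0, 0.04, 0],
    [0.02, 0, 0.015],
    [0.011, 0, 0.035],
    [0, 0, 0],
  ],
  rot=[
    [0, 0, 0],
    [0, 0, 0],
    [0, 0, 0],
    [0, 0, 0],
    [0, 0, 0],
    [0, 0, 0],
    [0, 0, 0],
  ],
  hand=[-1, -1, -1, -1, -1, -1, -1],
)

```text
clock: 27.5
position: [0.6043, 0.1103, 0.1903]
ee_rot: [0.127, 0.174, 0.976, -0.024]
contact_force: [0.4, 0.3, 0.5]
width: -0.0002
gripper_force: 0.0
```

```bash
python3 chk.py
```

```text
[0.44 0.34 0.51] [0.01 0.14 0.01]
station -0.055952047231941304 0.14888194767292667 0.19030490420978288
lever -30 (358, 187) 35
lever -15 (351, 181) 62
lever 0 (345, 177) 103
lever 15 (339, 175) 102
lever 33 (332, 175) 103
brass [[338.0, 202.0, np.int32(7)], [374.0, 212.0, np.int32(170)], [346.0, 205.0, np.int32(6)], [354.0, 211.0, np.int32(6)], [366.0, 216.0, np.int32(1)], [366.0, 219.0, np.int32(4)], [366.0, 238.0, np.int32(2)], [369.0, 241.0, np.int32(7)], [374.0, 241.0, np.int32(9)], [376.0, 242.0, np.int32(1)]]
```

>>> apply_moves(
  xyz=[
    [0, -0.033, 0],
    [0, -0.033, 0],
    [0, -0.033, 0],
    [0, 0, 0],
  ],
  rot=[
    [0, 0, 0],
    [0, 0, 0],
    [0, 0, 0],
    [0, 0, 0],
  ],
  hand=[-1, -1, -1, -1],
)

```text
clock: 28.05
position: [0.5984, 0.0867, 0.1986]
ee_rot: [0.133, 0.175, 0.975, -0.017]
contact_force: [-5.6, 13.3, 17.7]
width: -0.0002
gripper_force: 9.7
```

```bash
python3 chk.py
```

```text
[-5.59 13.33 17.7 ] [1.6  0.24 0.35]
station -0.05354185089316377 0.12467748394185878 0.1985757643409923
lever -30 (358, 187) 89
lever -15 (351, 181) 49
lever 0 (345, 177) 102
lever 15 (339, 175) 103
lever 33 (332, 175) 103
brass [[336.0, 200.0, np.int32(6)], [344.0, 202.0, np.int32(7)], [374.0, 212.0, np.int32(176)], [366.0, 219.0, np.int32(3)], [369.0, 220.0, np.int32(2)], [365.0, 237.0, np.int32(1)], [372.0, 241.0, np.int32(29)]]
```

```bash
python3 - <<'E'
from h import *
v=snap('scene'); p=np.array([.6108,.1091,.2099]); z=np.array([.238,-.089,-.967])
for k in (0,.01,.02,.03,.04,.05): print(k,proj(v,p-k*z).round(1))
print('ball',proj(v,[.5904,.0836,.233]))
E
python3 - <<'E'
import cv2,numpy as np
im=cv2.imread('pics/l1.png').max(2)
for y in range(140,208,4): print(y,' '.join('%3d'%a for a in im[y,270:362:4]))
E
```

```text
0 [363.6 200.4]
0.01 [364.3 196.9]
0.02 [365.1 193.4]
0.03 [365.8 189.9]
0.04 [366.6 186.3]
0.05 [367.3 182.7]
ball [357.4915197  186.91374974]
140 102 101 104 104 103 102 105 102 103 103 100  93  64  47  45  44  46  44  49  49  47  47  47
144 102 102 102 104 102 103 101 102 101 100 102  98  72  46  47  43  45  47  48  46  51  47  48
148 101 101 102 102 102 101 102 102 102 102 103 104  86  63  75  60  50  51  48  46  43  49  53
152 100 102 102 100  98 100 104 101 101 100 102 102  83  89 110  81  75  64  47  47  45  46  49
156 100 101  96  83  76  83  99  98  98  98  97  94  77 104 111  99 117 104  56  47  47  48  60
160  94  85  69  63  60  65  72  72  69  69  68  64  69 109 102 109 132 114  48  45  47  51  79
164  65  64  59  59  62  58  58  59  60  60  62  55  77 119  96 112 130  97  48  48  51  54  83
168  59  63  63  63  61  61  60  58  61  61  58  52  87 116 100 125 129  75  44  45  44  48  61
172  63  61  60  62  63  60  61  58  62  60  60  53  98 117  99 126 124  54  44  47  42  50  61
176  60  60  61  61  62  60  62  60  61  60  59  54 104 109  99 129 114  49  46  44  47  55  61
180  61  61  63  61  63  59  56  53  55  61  58  70 114 109 110 131 103  46  45  47  47  57  58
184  61  61  63  58  59  54  41  41  43  55  58  79 119 103 115 128  78  46  45  46  47  56  60
188  60  58  62  60  54  33  32  29  31  39  60  88 123 100 119 125  62  43  45  46  51  59  58
192  62  61  57  58  44  30  35  31  31  32  49  94 109  96 128 127  72  52  61  52  57  59  63
196  62  64  63  57  40  30  31  35  35  31  43  72  83  85 121 130 111  96  82  64  60  62  63
200  61  61  60  59  44  27  33  35  32  31  45  61  61  68  90 103  98  90  74  63  60  58  62
204  71  70  66  60  57  38  37  35  34  41  55  62  61  64  65  69  63  63  64  83 107 108 107
```

>>> apply_moves(
  xyz=[
    [0, 0.05, 0],
    [0, 0.05, 0],
    [0, 0, -0.1],
    [0, 0, 0],
    [0, 0, 0],
    [0, 0, 0],
    [0, 0, 0],
  ],
  rot=[
    [0, 0, 0],
    [0, 0, 0],
    [0, 0, 0],
    [0, -0.14, 0],
    [0, -0.14, 0],
    [0, -0.14, 0],
    [0, 0, 0],
  ],
  hand=[-1, -1, -1, -1, -1, -1, -1],
)

```text
clock: 29.02
position: [0.5947, 0.1126, 0.2173]
ee_rot: [0.331, 0.163, 0.927, -0.063]
contact_force: [-0.1, 0.2, -0.7]
width: 0.0001
gripper_force: 0.0
```

```bash
python3 chk.py; python3 - <<'E'
from h import *
s=status.get_state(); M=q2m(s['ee_rot']); print(M.round(3),s['qpos'].round(2))
X=np.array([.941,-.339,0]);Y=np.array([.339,.941,0]); f=np.array([.6065,-.0487,0])
Q=f-.060*X+.150*Y+[0,0,.236]; T=Q+.045*M[:,2]; plan(T,160)
print('-Y 10mm',(M.T@(-Y*.01)/.3).round(4),'up 5mm',(M.T@[0,0,.005]/.3).round(4))
E
```

```text
[-0.11  0.21 -0.69] [0.09 0.3  0.03]
station -0.06577367124545815 0.14780575834622098 0.21725294288287234
lever -30 (358, 187) 53
lever -15 (351, 181) 103
lever 0 (345, 177) 103
lever 15 (339, 175) 104
lever 33 (332, 175) 103
brass [[338.0, 202.0, np.int32(7)], [374.0, 213.0, np.int32(170)], [376.0, 200.0, np.int32(1)], [346.0, 205.0, np.int32(5)], [353.0, 211.0, np.int32(4)], [366.0, 216.0, np.int32(1)], [366.0, 238.0, np.int32(1)], [369.0, 239.0, np.int32(1)], [373.0, 241.0, np.int32(25)]]
[[-0.725  0.345  0.596]
 [ 0.264  0.938 -0.223]
 [-0.636 -0.005 -0.772]] [ 0.35  0.08  1.93 -0.7   0.7  -0.43]
pos [0.5975 0.1131 0.2197] yaw 160.01 z [ 0.596 -0.223 -0.772]
shift rows 1 each [-0.043   0.0026  0.115 ]
turn rows 5 each [-0.0011  0.1317 -0.0003]
-Y 10mm [-0.0001 -0.0333  0.0003] up 5mm [-0.0106 -0.0001 -0.0129]
```

>>> apply_moves(
  xyz=[
    [-0.021, 0.012, 0.057],
    [-0.021, 0, 0.057],
    [0, 0, 0],
  ],
  rot=[
    [0, 0, 0],
    [0, 0, 0],
    [0, 0, 0],
  ],
  hand=[-1, -1, -1],
)

```text
clock: 29.45
position: [0.6314, 0.1037, 0.2016]
ee_rot: [0.333, 0.167, 0.926, -0.061]
contact_force: [-0.0, -0.4, 0.3]
width: 0.0001
gripper_force: 0.0
```

>>> apply_moves(
  xyz=[
    [0, -0.033, 0],
    [0, -0.033, 0],
    [0, -0.033, 0],
    [0, 0, 0],
  ],
  rot=[
    [0, 0, 0],
    [0, 0, 0],
    [0, 0, 0],
    [0, 0, 0],
  ],
  hand=[-1, -1, -1, -1],
)

```text
clock: 29.95
position: [0.6221, 0.0807, 0.2089]
ee_rot: [0.339, 0.165, 0.924, -0.056]
contact_force: [-7.0, 11.3, 13.5]
width: 0.0003
gripper_force: 7.0
```

```bash
python3 chk.py
```

```text
[-6.96 11.28 13.51] [ 0.97 -0.07  0.75]
station -0.02922870083734881 0.12708015240085144 0.20891492830890285
lever -30 (358, 187) 124
lever -15 (351, 181) 83
lever 0 (345, 177) 103
lever 15 (339, 175) 103
lever 33 (332, 175) 103
brass [[336.0, 200.0, np.int32(6)], [373.0, 212.0, np.int32(186)], [344.0, 202.0, np.int32(6)], [351.0, 206.0, np.int32(1)], [366.0, 214.0, np.int32(1)], [366.0, 219.0, np.int32(1)], [372.0, 241.0, np.int32(26)], [378.0, 239.0, np.int32(1)], [367.0, 241.0, np.int32(1)]]
```

```bash
cat > ball.py <<'E'
from h import *
X=np.array([.941,-.339,0]);Y=np.array([.339,.941,0]); f=np.array([.6065,-.0487,0])
s=status.get_state(); M=q2m(s['ee_rot']); p=np.array(s['position'])
S=lambda q:(np.round(np.array([(q-f)@X,(q-f)@Y,q[2]])*1000).tolist())
print('TCP',S(p),'tip',S(p-.03*M[:,2]),'F st',(s['contact_force']@X).round(1),(s['contact_force']@Y).round(1),s['contact_force'][2].round(1))
for n in('scene','wrist'):
    v=snap(n)
    A=[]
    for a in range(-40,71,5):
        r=np.radians(a); A.append(proj(v,f-.06*X+(.074-.09*np.sin(r))*Y+np.array([0,0,.155+.09*np.cos(r)])))
    print(n,'arc -30,0,33',[A[i].round().tolist() for i in (2,8,15)],'tipproj',proj(v,p-.03*M[:,2]).round())
    g=v['px'].max(2); m=(g<39).astype(np.uint8); N,L,st,c=cv2.connectedComponentsWithStats(m)
    for i in range(1,N):
        d=min(np.hypot(*(c[i]-q)) for q in A)
        if st[i,4]>12 and d<(25 if n=='scene' else 60): print('  blob',c[i].round(1),st[i].tolist())
E
python3 ball.py
python3 - <<'E'
import sys; sys.path.insert(0,'.')
from h import *
v=snap('scene'); g=v['px'].max(2)
for y in range(166,206,2): print(y,' '.join('%3d'%a for a in g[y,334:394:2]))
E
```

```text
TCP [-29.0, 127.0, 209.0] tip [-49.0, 127.0, 232.0] F st -10.5 7.5 13.3
scene arc -30,0,33 [[358.0, 187.0], [345.0, 177.0], [331.0, 175.0]] tipproj [357. 190.]
wrist arc -30,0,33 [[305.0, 239.0], [215.0, 262.0], [123.0, 233.0]] tipproj [320. 244.]
  blob [ 49.4 198.5] [1, 151, 91, 85, 4145]
  blob [373.2 189.4] [354, 176, 39, 27, 639]
  blob [337.1 190.9] [331, 185, 14, 13, 115]
  blob [282.7 245.9] [262, 229, 45, 39, 983]
  blob [342.3 255.6] [336, 249, 14, 15, 110]
166 101 104 105 104 103 101 104 104 104 104 101  57  62  60  60  63  50  43  46  40  47  46  53  86  59  61  61  52  68  72
168 105 101 100 103 103 103 102 105 105 102  88  61  46  63  63  58  54  60  47  47  42  56  60  64  62  47  49  75  57  82
170 104 103 103 102 102 104 104 102 103  95  65  60  59  57  64  57  62  63  52  54  64  64  62  55  48  45  44  74 125 148
172  98 103 103 104 104 104 105 101 104  60  61  58  60  53  50  60  63  60  60  67  61  60  57  51  43  46  60  98 121 123
174 104 104 103 105 103 102 100 105  95  62  62  63  59 138 113 111  53  51  64  56  48  43  54  43  48  61  61  61  64  63
176 104 
[... 1151 characters left out ...]
 103 103 105 104  73  59  61  61 110 162 163 163 139  62  62  64  63  62  63  96
196 112 135 132 128 128 126 124 126 125 128 165 127 104  60  64  62  63  68 120 165 168 167 121  62  59  63  63  62  61  59
198 191 142 178 129 125 126 128 126 126 126 125 127 134 168 113 101  61  59  94 164 170 162  78  57  60  60  59  75  78 107
200 188 166 171 188 160 143 160 124 127 124 127 127 127 128 149 179  54  65  62 106 116 115  59  61  60  89 134 157 159 158
202 153 161 176 195 181 168 164 148 125 130 125 128 136 168 152 146  74  63  61 103 111 108  64 115 176 205 157 156 157 158
204 188 195 195 194 151 154 186 194 196 137 173 157 160 147 146 146  95  61  66 106 109 110 123 236 232 233 183 157 157 186
```

>>> apply_moves(
  xyz=[
    [-0.0276, 0, -0.0335],
    [-0.004, -0.033, -0.005],
    [-0.004, -0.033, -0.005],
    [-0.004, -0.033, -0.005],
    [0, 0, 0],
  ],
  rot=[
    [0, 0, 0],
    [0, 0, 0],
    [0, 0, 0],
    [0, 0, 0],
    [0, 0, 0],
  ],
  hand=[-1, -1, -1, -1, -1],
)

```text
clock: 30.78
position: [0.608, 0.0482, 0.2213]
ee_rot: [0.334, 0.167, 0.926, -0.061]
contact_force: [0.4, 0.1, -0.5]
width: 0.0005
gripper_force: 0.0
```

```bash
python3 ball.py
```

```text
TCP [-31.0, 92.0, 221.0] tip [-51.0, 92.0, 244.0] F st 0.4 0.2 -0.5
scene arc -30,0,33 [[358.0, 187.0], [345.0, 177.0], [331.0, 175.0]] tipproj [347. 181.]
wrist arc -30,0,33 [[369.0, 218.0], [285.0, 238.0], [195.0, 211.0]] tipproj [319. 244.]
  blob [105.  183.6] [62, 140, 83, 81, 3728]
  blob [404.6 177.5] [385, 172, 32, 9, 151]
  blob [366.6 214.9] [350, 199, 36, 36, 884]
  blob [299.6 255.5] [293, 248, 14, 16, 129]
```

>>> apply_moves(
  xyz=[
    [-0.042, 0, -0.052],
    [0, 0.07, 0],
    [0, 0.07, 0],
    [0, 0.06, 0],
    [0.042, 0, 0.05],
    [0.041, 0, 0.05],
    [0, 0, 0],
  ],
  rot=[
    [0, 0, 0],
    [0, 0, 0],
    [0, 0, 0],
    [0, 0, 0],
    [0, 0, 0],
    [0, 0, 0],
    [0, 0, 0],
  ],
  hand=[-1, -1, -1, -1, -1, -1, -1],
)

```text
clock: 31.75
position: [0.6283, 0.1059, 0.2003]
ee_rot: [0.332, 0.165, 0.927, -0.062]
contact_force: [-0.5, 0.2, 1.5]
width: 0.0
gripper_force: 0.0
```

>>> apply_moves(
  xyz=[
    [0, -0.033, 0],
    [0, -0.02, 0],
    [-0.0105, -0.033, -0.013],
    [-0.0075, -0.033, -0.009],
    [0, 0, 0],
  ],
  rot=[
    [0, 0, 0],
    [0, 0, 0],
    [0, 0, 0],
    [0, 0, 0],
    [0, 0, 0],
  ],
  hand=[-1, -1, -1, -1, -1],
)

```text
clock: 32.38
position: [0.6179, 0.0721, 0.2137]
ee_rot: [0.336, 0.166, 0.925, -0.06]
contact_force: [-0.2, 4.0, 6.2]
width: -0.0001
gripper_force: 2.9
```

```bash
python3 ball.py
```

```text
TCP [-30.0, 118.0, 214.0] tip [-49.0, 118.0, 237.0] F st -1.5 3.6 6.2
scene arc -30,0,33 [[358.0, 187.0], [345.0, 177.0], [331.0, 175.0]] tipproj [354. 187.]
wrist arc -30,0,33 [[322.0, 231.0], [235.0, 253.0], [144.0, 224.0]] tipproj [320. 244.]
  blob [ 67.5 192.5] [22, 147, 84, 83, 3899]
  blob [380.6 188.2] [361, 176, 40, 26, 633]
  blob [344.6 189.7] [339, 184, 13, 14, 116]
  blob [284.7 243. ] [265, 226, 42, 38, 965]
  blob [320.9 259.5] [318, 239, 7, 43, 220]
  blob [342.1 255.6] [336, 248, 14, 16, 102]
```

>>> apply_moves(
  xyz=[
    [-0.002, -0.033, -0.002],
    [-0.001, -0.033, -0.001],
    [0, -0.033, 0],
    [0.003, -0.033, 0.003],
    [0, 0, 0],
  ],
  rot=[
    [0, 0, 0],
    [0, 0, 0],
    [0, 0, 0],
    [0, 0, 0],
    [0, 0, 0],
  ],
  hand=[-1, -1, -1, -1, -1],
)

```text
clock: 33.1
position: [0.6026, 0.0346, 0.2115]
ee_rot: [0.334, 0.166, 0.926, -0.061]
contact_force: [-0.8, 2.9, 2.9]
width: -0.0001
gripper_force: 1.4
```

```bash
python3 ball.py
```

```text
TCP [-32.0, 77.0, 212.0] tip [-51.0, 77.0, 235.0] F st -1.7 2.5 2.9
scene arc -30,0,33 [[358.0, 187.0], [345.0, 177.0], [331.0, 175.0]] tipproj [343. 182.]
wrist arc -30,0,33 [[398.0, 235.0], [313.0, 257.0], [219.0, 229.0]] tipproj [320. 245.]
  blob [408.4 190.9] [388, 178, 42, 26, 659]
  blob [370.9 192.5] [365, 187, 13, 13, 117]
  blob [321.  260.2] [318, 239, 7, 45, 230]
  blob [342.3 255.6] [336, 249, 14, 15, 102]
```

>>> apply_moves(
  xyz=[
    [0.003, -0.03, 0.004],
    [0.005, -0.03, 0.006],
    [0.008, -0.03, 0.01],
    [0.008, -0.03, 0.01],
    [0, 0, 0],
    [0, 0, 0],
  ],
  rot=[
    [0, 0, 0],
    [0, 0, 0],
    [0, 0, 0],
    [0, 0, 0],
    [0, 0, 0],
    [0, 0, 0],
  ],
  hand=[-1, -1, -1, -1, -1, -1],
)

```text
clock: 33.95
position: [0.5914, 0.0021, 0.2002]
ee_rot: [0.335, 0.166, 0.926, -0.059]
contact_force: [-0.1, 6.8, 4.5]
width: 0.0002
gripper_force: 3.6
```

```bash
python3 ball.py; cat > brass.py <<'E'
from h import *
for n in ('scene','wrist'):
    v=snap(n,n+'_b.png'); hs=cv2.cvtColor(v['px'],cv2.COLOR_RGB2HSV); y=cv2.inRange(hs,(12,110,80),(32,255,255)); N,L,st,c=cv2.connectedComponentsWithStats(y)
    print(n,[c[i].round().tolist()+[int(st[i,4])] for i in range(1,N) if st[i,4]>3 and 250<c[i][0]<400 or n=='wrist' and st[i,4]>5])
    for q in ([.6065,-.0487,.033],[.6065,-.0487,.165]): print(proj(v,q).round())
E
python3 brass.py
```

```text
TCP [-31.0, 43.0, 200.0] tip [-51.0, 43.0, 223.0] F st -2.3 6.3 4.5
scene arc -30,0,33 [[358.0, 187.0], [345.0, 177.0], [331.0, 175.0]] tipproj [334. 181.]
wrist arc -30,0,33 [[469.0, 255.0], [384.0, 279.0], [281.0, 248.0]] tipproj [321. 244.]
  blob [321.  260.5] [318, 239, 7, 47, 231]
  blob [341.9 255.6] [336, 249, 14, 15, 102]
  blob [396.2 321.9] [393, 319, 7, 6, 16]
scene [[261.0, 50.0, 1387], [340.0, 20.0, 2199], [323.0, 81.0, 4888], [282.0, 185.0, 32], [299.0, 185.0, 40], [373.0, 212.0, 263], [372.0, 241.0, 53], [290.0, 266.0, 229]]
[312. 238.]
[310. 200.]
wrist [[325.0, 165.0, 399]]
[279.  87.]
[268. 199.]
```

>>> apply_moves(
  xyz=[
    [0.003, -0.013, 0.004],
    [0.002, -0.01, 0.003],
    [0, 0, 0],
    [0, 0, 0],
    [0, 0, 0],
    [0, 0, 0],
    [0, 0, 0],
    [0, 0, 0],
  ],
  rot=[
    [0, 0, 0],
    [0, 0, 0],
    [0, 0, 0],
    [0, 0, 0],
    [0, 0, 0],
    [0, 0, 0],
    [0, 0, 0],
    [0, 0, 0],
  ],
  hand=[-1, -1, -1, -1, -1, -1, -1, -1],
)

```text
clock: 35.15
position: [0.5913, 0.0001, 0.1995]
ee_rot: [0.338, 0.165, 0.925, -0.055]
contact_force: [-4.2, 23.2, 9.2]
width: 0.0001
gripper_force: 12.2
```

```bash
python3 ball.py; python3 - <<'E'
from h import *
v=snap('scene'); hs=cv2.cvtColor(v['px'],cv2.COLOR_RGB2HSV); o=cv2.cvtColor(cv2.imread('pics/scene.png'),cv2.COLOR_BGR2HSV)
for n,h in(('now',hs),('start',o)):
    y=cv2.inRange(h,(10,60,60),(34,255,255)); N,L,st,c=cv2.connectedComponentsWithStats(y)
    print(n,[c[i].round().tolist()+[int(st[i,4])] for i in range(1,N) if 290<c[i][0]<365 and 170<c[i][1]<260])
print('vial floor/rim',proj(v,[.6065,-.0487,.028]),proj(v,[.6065,-.0487,.099]))
E
```

```text
TCP [-31.0, 41.0, 200.0] tip [-50.0, 41.0, 223.0] F st -11.8 20.4 9.2
scene arc -30,0,33 [[358.0, 187.0], [345.0, 177.0], [331.0, 175.0]] tipproj [333. 181.]
wrist arc -30,0,33 [[474.0, 255.0], [389.0, 279.0], [286.0, 249.0]] tipproj [321. 244.]
  blob [321.  259.5] [318, 239, 7, 44, 216]
  blob [342.2 255.2] [336, 249, 14, 15, 104]
now [[297.0, 181.0, 125]]
start [[299.0, 184.0, 89], [338.0, 201.0, 15], [346.0, 205.0, 20], [344.0, 210.0, 2], [354.0, 210.0, 16]]
vial floor/rim [312.18081261 239.00727524] [311.31236521 219.47829709]
```

```bash
python3 - <<'E'
from h import *
v=snap('scene'); p=v['px'].astype(int); w6=cv2.imread('pics/c1.png')
for y in range(212,246,2): print(y,' '.join('%3d/%3d'%(p[y,x].max(),p[y,x,0]-p[y,x,2]) for x in range(298,328,2)))
E
cat > wr.py <<'E'
from h import *
v=snap('wrist'); hs=cv2.cvtColor(v['px'],cv2.COLOR_RGB2HSV); y=cv2.inRange(hs,(10,80,60),(34,255,255)); N,L,st,c=cv2.connectedComponentsWithStats(y)
print([c[i].round().tolist()+[int(st[i,4])] for i in range(1,N) if st[i,4]>4],'funnel',proj(v,[.6065,-.0487,.165]),proj(v,[.6065,-.0487,.035]),'pan',proj(v,[.6487,.0685,.195]))
E
python3 wr.py
```

```text
212 165/ 20 137/ 12 152/  7 169/  8 144/  7 136/  7 132/  6 132/  5 123/  7 123/  6 124/  6 132/-13 185/-152 185/-152 185/-155
214 168/ 22 172/ 23 150/ 17 125/  8 132/  7 127/  8 123/  4 122/  5 124/  8 124/  8 126/  6 126/  7 159/-65 186/-152 171/-131
216 146/  9 157/ 13 164/ 12 164/  6 202/  7 159/  7 139/  6 127/  6 123/  6 125/  7 125/  6 124/  7 134/  8 169/-44  87/  1
218 149/  3 151/  2 152/  1 172/  4 161/  7 175/  6 157/  5 158/  5 142/  9 148/  8 143/  3 118/  5 119/  5 103/  0 119/-52
220 152/  1 149/  2 158/  2 187/  6 147/  7 158/  7 161/  9 161/  7 172/  5 172/  7 208/  8 193/  6 101/  0 129/  2 175/-97
222 151/  3 150/  0 160/  3 192/  6 173/  6 153/  6 156/  6 159/  5 162/  5 106/  0 193/  5 215/  7 154/  2 150/  2 153/-13
224 150/  3 151/  2 151/  3 179/  7 192/  8 180/  6 180/  6 179/  6 164/  7 122/  4 162/  8 166/  5 149/  4 138/  1 130/  1
226 151/  3 150/  2 151/  3 169/  4 179/  7 179/  8 178/  7 178/  8 167/  7 161/  7 159/  8 168/  5 123/  3  96/  1  92/  2
228 151/  2 152/  2 150/  2 172/  6 177/  6 178/  7 179/  6 178/  8 167/  6 159/  6 157/  7 168/  6 125
[... 429 characters left out ...]
179/  9 189/ 16 182/ 27 179/ 29 181/  8 160/  8 160/  6 166/  7 143/  5  95/  1  95/  2
238  90/  0  93/  2  90/  1 147/  5 216/  9 217/  9 179/ 28 175/ 23 162/ 13 159/  5 160/  7 170/  8 140/  5  90/  0 124/  3
240  90/  1  93/  2  91/  2 172/  6 223/  7 219/  7 187/ 18 204/ 13 173/ 12 159/  5 158/  6 166/  7 141/  6 110/  5 158/  5
242  93/  2  92/  1  93/  4 130/  4 214/  6 224/  8 225/  8 224/  8 214/  7 158/  5 159/  6 165/  5 165/  5 158/  5 157/  5
244  91/  1  94/ -1  93/  2  95/  1 148/  4 178/  6 202/  7 196/  5 181/  5 159/  7 157/  6 167/  6 173/  8 156/  5 157/  6
[[326.0, 165.0, 419]] funnel [269.17740742 199.44195216] [278.99102415  87.85163889] pan [433.21121201 232.56013309]
```

>>> apply_moves(
  xyz=[
    [-0.007, 0.04, -0.008],
    [-0.008, 0.04, -0.009],
    [-0.007, 0.04, -0.008],
    [-0.004, 0.04, -0.005],
    [-0.002, 0.04, -0.002],
    [0, 0.04, 0],
    [0.002, 0.04, 0.002],
    [0.004, 0.04, 0.005],
  ],
  rot=[
    [0, 0, 0],
    [0, 0, 0],
    [0, 0, 0],
    [0, 0, 0],
    [0, 0, 0],
    [0, 0, 0],
    [0, 0, 0],
    [0, 0, 0],
  ],
  hand=[-1, -1, -1, -1, -1, -1, -1, -1],
)

```text
clock: 36.4
position: [0.6226, 0.0856, 0.207]
ee_rot: [0.334, 0.166, 0.926, -0.061]
contact_force: [0.1, 1.6, 0.4]
width: -0.0002
gripper_force: 0.3
```

>>> apply_moves(
  xyz=[
    [0.01, 0.04, 0.01],
    [0.01, 0.05, 0.01],
    [0, 0.06, 0],
    [0, 0, -0.1],
    [0, 0, -0.15],
    [0, 0, -0.1],
    [0, 0, 0],
  ],
  rot=[
    [0, 0, 0],
    [0, 0, 0],
    [0, 0, 0],
    [0, 0, 0],
    [0, 0, 0],
    [0, 0, 0],
    [0, 0, 0],
  ],
  hand=[-1, -1, -1, -1, -1, -1, -1],
)

```text
clock: 37.28
position: [0.5748, 0.1523, 0.2823]
ee_rot: [0.336, 0.165, 0.925, -0.059]
contact_force: [-0.2, -0.0, 0.6]
width: 0.0001
gripper_force: 0.0
```

```bash
python3 ball.py; python3 wr.py; python3 - <<'E'
from h import *
v=snap('scene'); hs=cv2.cvtColor(v['px'],cv2.COLOR_RGB2HSV)
y=cv2.inRange(hs,(10,60,60),(34,255,255)); N,L,st,c=cv2.connectedComponentsWithStats(y)
print([c[i].round().tolist()+[int(st[i,4])] for i in range(1,N) if 290<c[i][0]<365 and 170<c[i][1]<260])
p=v['px'].astype(int); d=p[:,:,0]-p[:,:,2]
print(np.argwhere(d[205:246,296:330]>12).shape, d[226:246,302:322])
E
```

```text
TCP [-98.0, 178.0, 282.0] tip [-117.0, 179.0, 305.0] F st -0.2 -0.1 0.6
scene arc -30,0,33 [[358.0, 187.0], [345.0, 177.0], [331.0, 175.0]] tipproj [391. 163.]
wrist arc -30,0,33 [[251.0, 190.0], [195.0, 203.0], [138.0, 187.0]] tipproj [322. 247.]
  blob [ 84.8 172.1] [53, 139, 61, 60, 1819]
  blob [249.8 186.7] [238, 178, 24, 23, 228]
[[236.0, 12.0, 1310], [259.0, 155.0, 138], [586.0, 239.0, 1973]] funnel [164.24173292 168.04175181] [190.16556089  89.34389949] pan [272.63882752 190.3977076 ]
[[297.0, 181.0, 126]]
(75, 2) [[ 1  4  7  7  8  7  8  6  6  8  8  6  7  5  8  8  6  8  7  5]
 [ 2  3  5  6  9  8  7  7  6  6  8  8  6  7  7  6  5  5  7  6]
 [ 1  4  8  8  8  7  7  8  8  7  9  8  6  6  5  7  7  6  4  7]
 [ 3  5  6  6  7  7  7  7  6  7  9  7  6  6  5  7  5  7  6  7]
 [ 3  4  5  8  8  8  7  7  6  6  8  7  6  6  6  6  5  7  7  6]
 [ 2  3  6  5  8  8  7  6  8  7  8  7  6  5  6  7  7  5  6  5]
 [-1  3  7  8  8  8 12 13  7  6  7  8  5  6  7  6  6  5  7  7]
 [ 2  5  6  8  8 13 24 26 15  9  9  8  7  7  5  7  6  6  6  6]
 [ 3  1  7  6 10 20 29 31 23 20 16 13  7  8  6  7  7  5  7  5]
 [ 0  4  6  7  8 17 24 22 15 25 25 20  8  7  7  5  7  6  6  7]
 [ 2  2  6  6  9 11 15 27 28 33 28 17  7  7  7  7  8  7  6  6]
 [ 1  4  5  7  8  7  9 30 34 33 27 17  9  6  7  7  5  7  6  8]
 [ 2  2  5  7  6  8  7 22 27 27 23 17 16  6  7  7  7  6  6  7]
 [ 1  3  4  8  8  8  8 20 25 23 17 12 16  6  6  6  6  5  8  6]
 [ 1  2  5  8  6  7  8 16 18 17 13  9 12  7  7  5  5  6  7  5]
 [ 1  3  4  6  7  6  7  9  8  8  9  7  9  5  6  5  7  6  6  7]
 [ 0  4  5  8  6  7  6  6  8  7  7  6  7  6  6  6  6  7  8  6]
 [ 3  1  2  8  7  7  7  7  7  7  8  6  6  5  6  6  6  7  6  8]
 [ 2  2  1  3  6  6  7  7  8  7  7  7  5  6  8  6  6  6  7  7]
 [ 1  1  0  2  2  3  7  6  5  7  4  5  5  6  6  6  7  7  7  6]]
```

>>> apply_moves(
  xyz=[
    [0, 0, -0.12],
    [0, 0, -0.12],
    [0, 0, -0.1],
    [0, 0, 0],
    [0, 0, 0],
    [0, 0, 0],
    [0, 0, 0],
    [0, 0, 0],
  ],
  rot=[
    [0, 0, 0],
    [0, 0.13, 0],
    [0, 0.13, 0],
    [0, 0.13, 0],
    [0, 0.13, 0],
    [0, 0.13, 0],
    [0, 0, 0],
    [0, 0, 0],
  ],
  hand=[-1, -1, -1, -1, -1, -1, -1, -1],
)

```text
clock: 38.48
position: [0.5161, 0.172, 0.359]
ee_rot: [0.005, 0.177, 0.984, -0.003]
contact_force: [-0.6, 0.2, 1.1]
width: -0.0001
gripper_force: 0.0
```

```bash
python3 - <<'E'
from h import *
plan([.6855,-.077,.38],160)
E
```

```text
pos [0.5161 0.172  0.359 ] yaw 159.62 z [ 0.009 -0.007 -1.   ]
shift rows 7 each [-0.117  -0.0831 -0.0085]
turn rows 1 each [-0.0031  0.0104 -0.0064]
```

>>> apply_moves(
  xyz=[
    [-0.117, -0.083, -0.0085],
    [-0.117, -0.083, -0.0085],
    [-0.117, -0.083, -0.0085],
    [-0.117, -0.083, -0.0085],
    [-0.117, -0.083, -0.0085],
    [-0.117, -0.083, -0.0085],
    [-0.117, -0.083, -0.0085],
    [0, 0, 0],
  ],
  rot=[
    [0, 0, 0],
    [0, 0, 0],
    [0, 0, 0],
    [0, 0, 0],
    [0, 0, 0],
    [0, 0, 0],
    [0, 0, 0],
    [0, 0, 0],
  ],
  hand=[-1, -1, -1, -1, -1, -1, -1, -1],
)

```text
clock: 39.48
position: [0.6865, -0.0779, 0.3803]
ee_rot: [0.006, 0.178, 0.984, -0.003]
contact_force: [-1.1, 0.2, -0.1]
width: 0.0001
gripper_force: 0.0
```

```bash
python3 - <<'E'
from h import *
v=snap('wrist','w9.png'); hs=cv2.cvtColor(v['px'],cv2.COLOR_RGB2HSV); y=cv2.inRange(hs,(10,70,60),(34,255,255)); N,L,st,c=cv2.connectedComponentsWithStats(y)
print([c[i].round().tolist()+st[i].tolist() for i in range(1,N) if st[i,4]>4])
F=[.6065,-.0487]
a=proj(v,[*F,.104]); b=proj(v,[*F,.035]); print('spout',a,'floor',b,'f',v['f'],'cam',v['o'],'pan',proj(v,[.6487,.0685,.195]))
p=v['px'].astype(int); d=p[:,:,0]-p[:,:,2]; u,w=b.astype(int)
print(d[max(0,w-24):w+25:2,u-26:u+27:2])
E
```

```text
[[162.0, 0.0, 137, 0, 43, 2, 59], [320.0, 83.0, 312, 76, 18, 17, 168], [351.0, 161.0, 334, 145, 34, 33, 888]]
spout [320.75227575  82.20192387] floor [320.87888508  82.18393052] f 305.3830356992322 cam [ 0.60680574 -0.04736237  0.56093125] pan [431.13845761  80.80818781]
[[  3   4   4   4   4   7   5   7   7   7   7   5   8   5   6   7   6   6
    6   4   7   4   6   5   6   6   5]
 [  3   5   5   3   3   7   6   7   7   5   7   6   7   6   5   6   6   6
    7   7   6   4   6   8   6   6   7]
 [  5   6   4   3   4   6   5   8   6   7   6   7   6   4   6   7   5   5
    7   4   5   7   5   5   7   6   5]
 [  4   5   4   4   4   7   7   6   7   6   5   6   6   5   6   5   6   9
    6   5   6   6   8   6   6   6   7]
 [  3   4   4   3   3   3   6   9   6   7   8   6   6   6   7   4   7   7
    7   5   5   8   5   7   5   7   7]
 [  2   4   3   3   3   7   7   8   7   5   7   8   6   6   7   6   7   6
    7   5   6   8   8   5   6   7   6]
 [  4   5   4   4   4   3   5   6   8   6   7   7   2   3   2   4   6   5
    8   6   6   6   4   6   7   7   6]
 [  5   2   5   4   4   4   8   6   9
[... 1297 characters left out ...]
   7   7   5   8   8]
 [  5   4   5   4   5   4   3   7   5   8   8   9   7   8   6   8   7   8
    9   8   7   8   7   6   7   5   6]
 [  5   6   5   5   7   4   6   3  10   6   9  10   9   8   9   5   8   7
    8   8   8   7   8   8   6   8   7]
 [  4   7   5   6   2   5   5   8   8   8   7   8   8   7   7   7   8   5
    8   6   8   7   9   7   8  10   7]
 [  6   5   5   5   5   2   6   4   9   8   8   8   9   9   9   6   8   9
    8   7   7   6   8   8   8   7   7]
 [  4   5   4   4   5   6   5   7   9   6   6   9   8   9   7   6   8  10
    6   8   8   8   8   7   7   8   8]
 [  6   6   4   6   5   4   5   5   9  10   9   8   9   8   8   9  10   9
    7  11   6   7   7   7   7   7   8]]
```

```bash
python3 -c "
from h import *
print(job.sign_off())"
```

```text
the job is handed in; nothing more can be done
None
```

The job is handed in at about 40 s. The cover lies knob up on the bench and the pointer is at the long tick. The last camera check showed brass for about five spacers in the vial and none left in the pan, which is back at level; pushing the lever took four tries.

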